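# Tip the nuts from a hand chute into the sprung dispenser

### The job

Put all three brass nuts into the blue nut dispenser with the hand chute they lie in: lay the chute's nose on the dispenser's yellow sprung lip, press the lip gently down to open the mouth without forcing it against its stop, and tilt the chute nose-down so that the nuts slide in. Then lay the empty chute back level on its grey rest, the same way round, and let go; leave the rock core, the tin and the wrench where they are.

Things in the scene. Friction and masses are not known exactly. Their poses are not given: they have to be found in the camera images.
- dispenser: blue nut dispenser, fixed, with hopper and shutter; origin at the centre of the underside of its dark foot plate (150 x 130 x 10 mm) on the bench; +x from mouth side to back, mouth faces -x. Hopper box above the foot: 110 mm along x, 90 along y, 99 tall, clear roof. It sits on a column clamped at a new height each time: its underside is 45 to 95 mm above the bench, NOT reported
- dispenser_foot (a point): the dispenser's origin (same point and axes). The mouth is in the hopper's front wall (outer face at x = -55 mm): 44 mm wide, 30 high, lower edge 44 mm above the hopper's underside. A shutter plate slides vertically in front of it; up (as it starts) it closes the mouth. The yellow lip is fixed to the shutter and moves with it
- lip_below (a point): point on the bench (z = 0, x = -97 mm of the dispenser, axes alike) straight below the middle of the lip's outer edge, whose top is 97 mm above the hopper's underside when up, so 142 to 192 mm above the bench. From there the smooth lip slopes down at 32 degrees into the mouth (24 mm lower at x = -58 mm). It is 46 mm wide between 3 mm cheeks that rise 12 mm above it
- mouth_below (a point): point on the bench straight below the mouth (x = -55 mm of the dispenser). A spring holds the shutter up: it starts to move at about 2.5 N and needs 0.1 N more per mm (4.3 N at 18 mm); hard stop 22 mm down. The nuts pass freely when it is kept pressed 15 to 21 mm down. More than 15 N on it would bend it
- chute_grip (a point): centre of the orange grip block of the loose hand chute, 45 mm above the chute's underside, axes as the chute: +x towards the open nose, z up. The block is 36 mm along x, 34 mm along y and 42 mm high (24 to 66 mm above the underside); take it with the fingers closing along the chute's x, so that it cannot turn in the grip
- chute: aluminium hand chute, 0.22 kg, a straight channel 190 mm long: origin on its underside, below the grip block; nose (open end) at x = +85 mm, closed tail at x = -105 mm; 34 mm wide outside, 28 mm inside, floor 3 mm thick, side walls up to 20 mm above the underside. The grip block bridges the channel, the nuts pass beneath it. The nuts begin to slide at about 13 to 20 degrees of tilt
- chute_nose (a point): middle of the lower front edge of the chute's nose (underside). With the nose reaching about 15 to 20 mm over the lip's outer edge the nuts have room to drop onto the lip and slide on; nearer to the wall they may jam
- nut0_center (a point): centre of brass hexagon nut 0, 18 mm across flats, 10 mm thick, 17 g, lying in the chute behind the grip block
- nut1_center (a point): centre of nut 1, like nut 0
- nut2_center (a point): centre of nut 2, like nut 0
- rest_top (a point): fixed grey rest on which the chute lies: middle of its flat top, 24 mm above the bench, 120 mm along x and 64 mm along y; two rails 8 mm high along x stand 46 mm apart, the chute lies between them with its nose to the rest's +x and its grip block over this point
- core: bystander: reddish rock core standing upright, 54 mm across, 70 mm tall, origin at the centre of its underside
- tin_center (a point): bystander: centre of an open aluminium sample tin, 60 mm across, 50 mm tall
- wrench: bystander: steel wrench 150 mm long lying on the bench
There are look-alikes about, which are no part of the job. Of the things like the chute, leave any that is purple; of the rest the smaller one is meant.

How it is judged (in metres and radians):
On the way, in this order (a step that is already met when the one before it is completed fails the run):
1. the chute is lifted off its rest (z of chute_grip in the frame of rest_top above 0.075 m), for 0.2 s.
2. the chute's nose presses the sprung lip with more than 2 N while the chute is tilted nose-down by more than 0.25 rad (contact force between chute and dispenser above 2 N and angle between chute's own z axis and vertical above 0.25 rad and horizontal distance between chute_nose and dispenser_foot below 0.12 m), for 0.3 s.
At the end, for the whole second after the job is handed in: all three nuts lie inside the hopper (through the mouth, behind its front wall), and the chute lies level (within 0.08 rad) and at rest flat on the grey rest between the rails, nose to the rest's +x, its grip block within 35 mm of the middle of the rest; released (x of nut0_center in the frame of dispenser_foot between -0.05 and 0.055 m and y of nut0_center in the frame of dispenser_foot between -0.045 and 0.045 m and height (world z) of nut0_center between 0.05 and 0.145 m and x of nut1_center in the frame of dispenser_foot between -0.05 and 0.055 m and y of nut1_center in the frame of dispenser_foot between -0.045 and 0.045 m and height (world z) of nut1_center between 0.05 and 0.145 m and x of nut2_center in the frame of dispenser_foot between -0.05 and 0.055 m and y of nut2_center in the frame of dispenser_foot between -0.045 and 0.045 m and height (world z) of nut2_center between 0.05 and 0.145 m and horizontal distance between chute_grip and rest_top below 0.035 m and z of chute_grip in the frame of rest_top between 0.04 and 0.051 m and angle between chute's own z axis and vertical below 0.08 rad and x of chute_nose in the frame of rest_top above 0.04 m and linear speed of chute below 0.02 m/s); the robot touches nothing.
It fails at once if the chute bears on the dispenser with more than 15 N (contact force between chute and dispenser above 15 N).
It fails at once if the robot touches the dispenser with more than 8 N (contact force between any of the fingers, the arm and dispenser above 8 N).
It fails at once if a bystander (core, tin or wrench) is moved by more than 20 mm (distance of any of core, tin_center, wrench from where it was at the start of the episode above 0.02 m).
It also fails if it takes over 72 s, if anything falls off the work surface, if the arm or the gripper's body presses on something with over 40 N, if the wrist force passes 120 N, or if a joint passes its speed limit or range.

### The arm

A 6-joint arm with a two-finger parallel gripper is mounted at the origin on the work surface. World frame = base frame: x ahead of the robot, y to its left, z up, the work surface at z = 0. Lengths are in mm, angles in rad, forces in N, time in s.
With the tool pointing down it reaches from about 275 to 1000 mm from the base axis. Payload 8.4 kg.
Tool frame: the origin (TCP) lies at the very end of the fingers, on their centre line; the grasp point (between the pads) lies 19 mm behind it; z points along the fingers, y is the direction in which the jaws open and shut (so a half turn about z gives the same grasp; the last joint's range is limited). The gripper opens to 85 mm and grips with 20 to 120 N. Pads are 22 mm wide; open, the fingers measure 114 mm over their backs; the gripper's body (76 mm by 85 mm) begins 54 mm behind the grasp point. The pads swing forward as they close: fully open they stand 13 mm farther back than shut.
Start: joints at [1.315, 0.353, 1.633, -0, 1.155, -0.002], TCP at [156.926, 604.981, 231.281] pointing down, gripper open.
Joint ranges: [-2.63, 2.63], [-0.92, 2.1], [0.06, 2.66], [-1.3, 4.44], [0, 2.69], [-3.02, 3.02]. Speed limits (rad/s): [2.22, 2.22, 2.79, 3.14, 3.14, 3.14].

### API

Orientations are given as [roll, pitch, yaw] about the fixed x, y, z axes, in that order (R = Rz(yaw) Ry(pitch) Rx(roll)).
In Python, from rig import r gives the robot as it stands.
- The arm moves only by the tool jog_arm, never from a script. Its argument "increments" is text: rows parted by semicolons, each of 7 numbers parted by spaces: the shift along the tool's x, y, z in cm, then the turn, a rotation vector about the tool's x, y, z in rad, then the opening, from -1 (shut) to 1 (fully open). A call has exactly 8 rows; each row shifts and turns the commanded pose from where the row before left it, along the tool's axes as they then stand; what a row does not reach is not made up. A row lasts 1/10 s, in which the tool goes at most 50 mm and 8.59 degrees, less where a joint would pass 70% of its speed; a pose out of reach is approached as far as the arm can. A call with a gripper value outside its range is refused whole. The fingers move at their own pace and stop on an object; "squeeze" is the grip in N (left out, the last holds). Time passes only in rows, so rows that do not move let the fingers close, or fill a call up. It gives the time, the measured TCP pose, the force and the opening at its end, in the units of the state.
- r.sense(): the state, without advancing time (a new reading comes with each control period).
- r.grab_frame(name): name is "side" or "top" or "wrist"; returns the picture (400x640x3 uint8, red, green, blue); there is no depth.
- r.camera_info(name): a dict with "K" (3x3 intrinsics, pixels), "rvec" (rotation vector, rad) and "tvec" (3), from world to camera coordinates, as OpenCV has them. Camera axes: x right, y down, z forward; pixel columns grow to the right and rows downward; lengths in mm; the calibration is good to about 2 mm. A picture is of the moment at which its call begins: read the wrist's pose just before it. camera_info takes no time and is no camera call; for the wrist camera it gives the pose at the moment of the call.
- r.sign_off(): hands the job in, once; it reports no verdict.
The state is a dict: "clock": time; "qpos": joint angles; "qvel": joint speeds; "joint_efforts": joint torques, N m; "eef_pos": TCP position; "tcp_rot": TCP orientation; "contact_force": force on the tool from outside, world axes, zero at the start; "wrist_torque": the same for the moment, N m; "opening": opening from 0.0 (shut) to 1.0 (fully open).
Only numpy, scipy, OpenCV 4.12 (cv2) and the standard library are available. Lean on these libraries where they do the work, as an engineer would, in place of code of your own. Each camera call takes 0.05 s, during which the arm holds its last target.

## Working session

There is one attempt and no reset: what is moved stays moved. The work goes in short steps, Python scripts to look and compute and a tool call to move; the robot and the scene stay as the last step left them, time stands still between calls to the robot, and variables do not carry over. Pictures are saved under pics/ and viewed, and the job is handed in when it is done.

Besides the shell and the picture viewer there is one more tool, called by a JSON object that holds its "method" and its "body". jog_arm: Moves the arm, as the interface text tells. Its arguments: {"type":"object","properties":{"increments":{"type":"string"},"squeeze":{"type":"number"}},"required":["increments"]}

```bash
ls; mkdir -p pics; python3 - <<'E'
from rig import r
import cv2
s=r.sense();print(s)
for n in ["side","top","wrist"]:
    ci=r.camera_info(n);print(n,ci)
    cv2.imwrite(f"pics/{n}0.png",r.grab_frame(n)[:,:,::-1])
E
```

```text
pics
{'clock': 0.0, 'qpos': array([ 1.31460811e+00,  3.53680469e-01,  1.63411503e+00,  1.49857695e-05,
        1.15518731e+00, -2.41545955e-03]), 'qvel': array([-2.10048290e-03,  2.15973560e-04, -3.08380800e-05,  1.08629569e-03,
       -9.38345490e-04, -8.69734997e-04]), 'joint_efforts': array([ 1.92934249e-04, -6.05245042e+01, -3.42065799e+01, -2.74845047e-05,
        9.38231475e-03, -3.86122878e-06]), 'eef_pos': array([156.79865223, 604.53394262, 230.54966145]), 'tcp_rot': array([-3.14020253e+00, -1.70594403e-05,  2.88781382e+00]), 'contact_force': array([-0.64708951,  0.22187976, -0.76943245]), 'wrist_torque': array([0.02597097, 0.00874218, 0.03588939]), 'opening': 1.0015792449004635}
side {'K': array([[394.70002664,   0.        , 320.00800415],
       [  0.        , 394.70002664, 193.79100438],
       [  0.        ,   0.        ,   1.        ]]), 'rvec': array([ 2.44425814, -0.30411296,  0.13541282]), 'tvec': array([-546.64858413,   77.84428314,  852.45673363])}
top {'K': array([[364.88918353,   0.        , 320.5687783 ],
       [  0.        , 364.88918353, 203.32298244],
       [  0.        ,   0.        ,   1.        ]]), 'rvec': array([ 2.09254102, -2.14658357,  0.13097731]), 'tvec': array([-36.67292279, 522.91133699, 770.80748863])}
wrist {'K': array([[309.03127252,   0.        , 318.2794606 ],
       [  0.        , 309.03127252, 199.6492175 ],
       [  0.        ,   0.        ,   1.        ]]), 'rvec': array([-2.30985471, -1.78790577, -0.23808621]), 'tvec': array([-625.05191238,  -33.55339931,  378.25938483])}
```

View pics/side0.png

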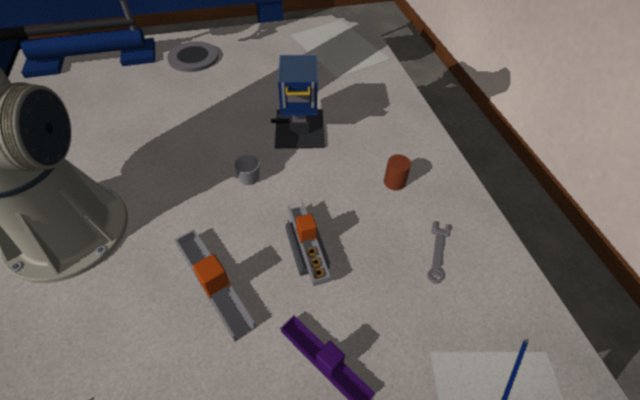

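View pics/top0.png

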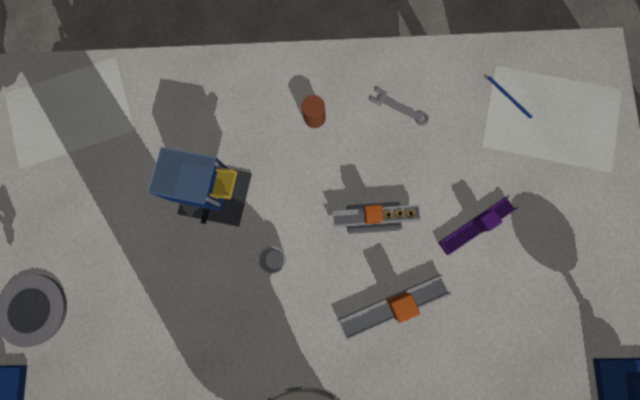

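View pics/wrist0.png

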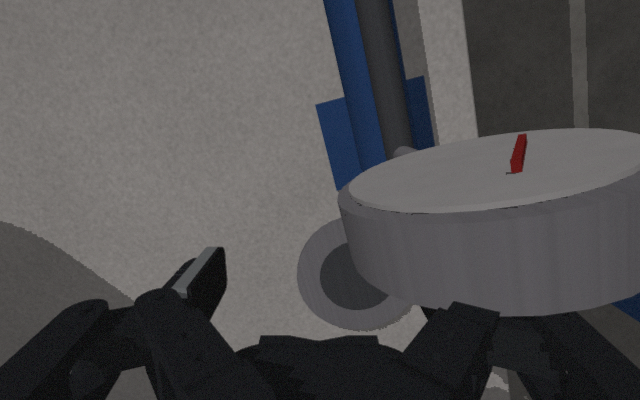

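```bash
cat > h.py <<'E'
import numpy as np, cv2
from scipy.spatial.transform import Rotation as Ro
from rig import r
def cam(n):
    c=r.camera_info(n); R=cv2.Rodrigues(np.array(c["rvec"],float))[0]; return np.array(c["K"]),R,np.array(c["tvec"],float)
def proj(n,P,c=None):
    K,R,t=c or cam(n); P=np.atleast_2d(P).astype(float)
    q=(R@P.T).T+t; q=(K@q.T).T; return q[:,:2]/q[:,2:]
def ray(n,uv,z,c=None):
    K,R,t=c or cam(n); C=-R.T@t; d=R.T@np.linalg.solve(K,[uv[0],uv[1],1.]); s=(z-C[2])/d[2]; return C+s*d
def crop(n,u0,v0,w,h,f,name,img=None):
    im=(r.grab_frame(n) if img is None else img)
    im=im[v0:v0+h,u0:u0+w,::-1]
    cv2.imwrite("pics/"+name,cv2.resize(im,None,fx=f,fy=f,interpolation=cv2.INTER_CUBIC))
E
python3 - <<'E'
from h import *
for n in ["side","top"]:
    K,R,t=cam(n);print(n,-R.T@t, R.round(2).tolist())
for uv,z in [((375,213),66+24),((334,217),24),((420,212),24),((375,215),24),((205,222),0),((225,183),170)]:
    print(uv,ray("top",uv,z).round(1))
t=cv2.imread("pics/top0.png")[:,:,::-1]
s=cv2.imread("pics/side0.png")[:,:,::-1]
crop("top",310,180,130,70,6,"t_ch.png",t)
crop("top",140,130,130,110,6,"t_di.png",t)
crop("side",250,190,120,100,6,"s_ch.png",s)
crop("side",250,40,100,120,5,"s_di.png",s)
E
```

```text
side [ 394.95988167 -596.38381403  721.04086423] [[0.97, -0.25, 0.02], [-0.18, -0.75, -0.63], [0.17, 0.61, -0.78]]
top [390.96018226 -79.10461715 842.50694334] [[-0.02, -1.0, -0.04], [-0.99, 0.03, -0.16], [0.16, 0.04, -0.99]]
(375, 213) [ 490.3 -164.    90. ]
(334, 217) [492.5 -79.   24. ]
(420, 212) [ 498.5 -271.8   24. ]
(375, 215) [ 494.5 -171.2   24. ]
(205, 222) [491.9 224.4   0. ]
(225, 183) [545.3 126.7 170. ]
```

View pics/t_ch.png

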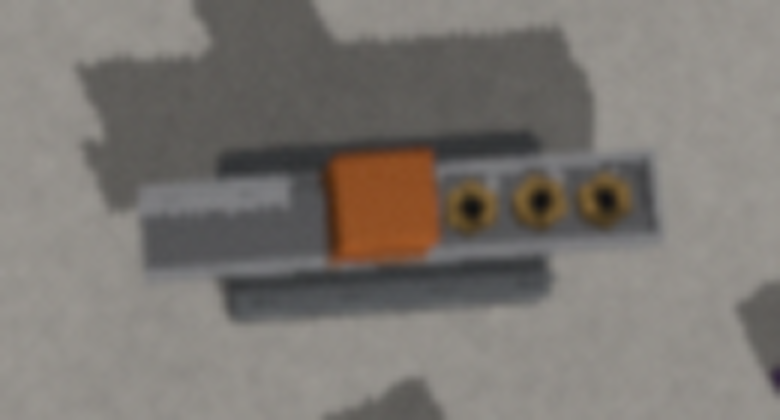

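View pics/t_di.png

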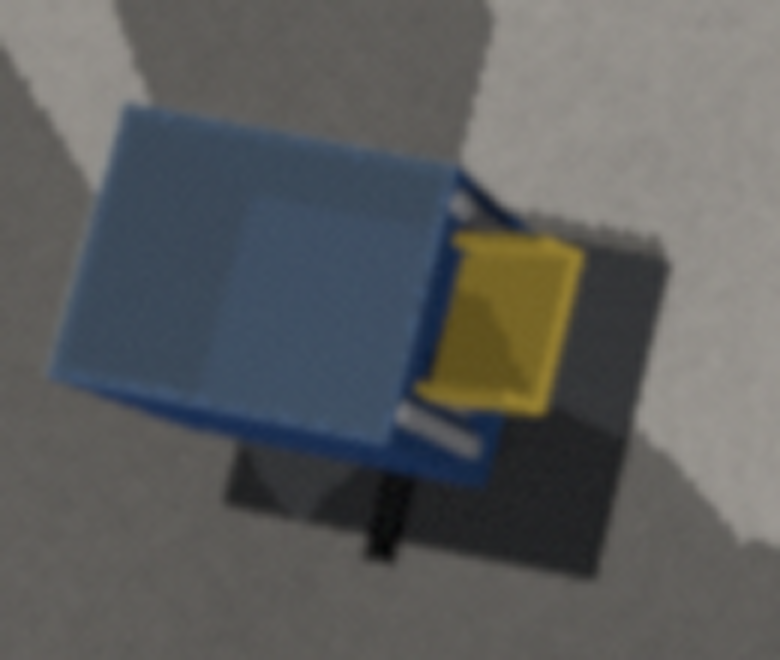

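View pics/s_ch.png

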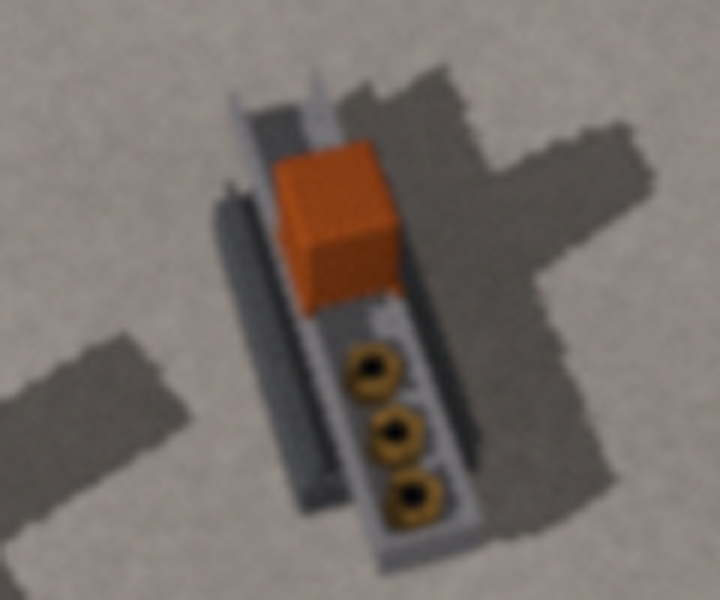

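View pics/s_di.png

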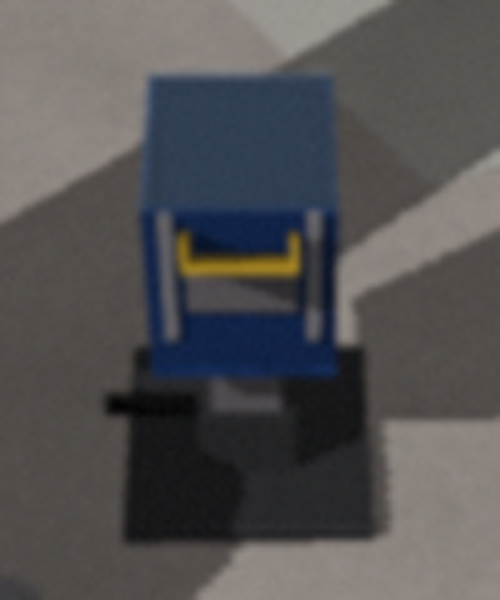

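```bash
cat > fit.py <<'E'
from h import *
from scipy.optimize import least_squares
ct=cam("top");cs=cam("side")
def px(n,u,v):
    f,o={"td":(6,(140,130)),"tc":(6,(310,180)),"sd":(5,(250,40)),"sc":(6,(250,190))}[n]
    return (u+.5)/f-.5+o[0],(v+.5)/f-.5+o[1]
def run(obs,x0,hz):
    # params x,y,yaw,h, (side bias du,dv shared not used)
    def res(p,full=False):
        o=[]
        for k,u,v,(X,Y,Z,f) in obs:
            c,s=np.cos(p[2]),np.sin(p[2]); 
            P=[p[0]+c*X-s*Y,p[1]+s*X+c*Y,Z+(p[3] if f else 0)]
            q=proj(None,P,ct if k[0]=="t" else cs)[0]; o+=list(q-px(k,u,v))
        return np.array(o)
    r0=least_squares(res,x0,loss="soft_l1"); return r0.x,res(r0.x).reshape(-1,2)
D=[("td",130,103,(55,-45,99,1)),("td",455,170,(-55,-45,99,1)),("td",395,445,(-55,45,99,1)),("td",50,378,(55,45,99,1)),
("td",598,577,(-75,65,5,0)),("td",668,258,(-75,-65,10,0)),("td",228,503,(75,65,5,0)),
("sd",150,73,(55,45,99,1)),("sd",333,77,(55,-45,99,1)),("sd",143,208,(-55,45,99,1)),("sd",337,208,(-55,-45,99,1)),
("sd",153,373,(-55,45,0,1)),("sd",333,376,(-55,-45,0,1)),("sd",125,540,(-75,65,0,0)),("sd",372,537,(-75,-65,0,0)),("sd",362,350,(75,-65,10,0)),("sd",135,350,(75,65,10,0))]
C=[("tc",138,187,(85,-17,20,1)),("tc",145,277,(85,17,20,1)),("tc",655,155,(-105,-17,20,1)),("tc",660,238,(-105,17,20,1)),
("tc",328,155,(18,-17,66,1)),("tc",435,150,(-18,-17,66,1)),("tc",433,258,(-18,17,66,1)),("tc",330,260,(18,17,66,1)),
("sc",275,160,(18,17,66,1)),("sc",368,142,(18,-17,66,1)),("sc",397,215,(-18,-17,66,1)),("sc",312,235,(-18,17,66,1)),
("sc",380,575,(-105,17,0,1)),("sc",485,540,(-105,-17,0,1)),("sc",375,545,(-105,17,20,1))]
Rr=[("tc",228,320,(60,32,0,0)),("tc",547,297,(-60,32,0,0)),("tc",222,155,(60,-32,32,0)),("tc",537,130,(-60,-32,32,0)),("sc",305,512,(-60,32,0,0)),("sc",472,465,(-60,-32,32,0))]
if __name__=="__main__":
  for nm,o,x0 in [("disp",D,[540,180,1.4,60]),("chute",C,[494,-170,1.6,24]),("rest",Rr,[494,-170,1.6,24])]:
    x,e=run(o,x0,0);print(nm,x.round(3));print(e.round(1).tolist())
    c,s=np.cos(x[2]),np.sin(x[2])
    if nm=="disp":
        L=np.array([x[0]-97*c,x[1]-97*s]);print("lip",L,"lip z",x[3]+97)
    # nuts
E
python3 fit.py
```

```text
disp [559.15  201.291   1.347  91.169]
[[-0.5, -0.2], [1.1, -0.8], [-0.8, -0.1], [0.0, -0.3], [-0.4, 0.5], [0.2, -0.3], [-0.1, 0.4], [-0.5, 0.1], [-0.0, -0.7], [-0.8, 0.1], [0.4, 0.0], [-0.2, 1.6], [0.6, 0.8], [-0.5, 0.9], [0.2, 1.1], [0.3, -1.4], [-0.5, -1.2]]
lip [537.63568818 106.70715916] lip z 188.1691507131319
chute [ 491.344 -160.638    1.623   23.548]
[[-0.6, 0.1], [-0.6, 0.4], [-0.5, -1.4], [0.5, 0.1], [-0.4, -0.2], [-0.9, -0.8], [1.1, -2.5], [0.8, -1.5], [-1.1, -0.8], [-0.1, -1.8], [0.4, 0.4], [-2.3, 1.3], [-0.6, 0.2], [-1.3, 1.3], [0.2, 0.4]]
rest [ 490.322 -168.472    1.612   24.   ]
[[0.3, 0.8], [-0.6, 1.1], [-0.4, -1.3], [0.8, -0.8], [-1.8, 1.8], [1.3, -6.3]]
```

```bash
python3 - <<'E'
from h import *
Rt=Ro.from_euler("xyz",[np.pi,0,2.8878]).as_matrix()
q=[1.3146,.3537,1.6341,0,1.1552,-.0024]
def fk(q1,S,q4,q5,q6): return Ro.from_euler("ZYZYZ",[q1,S,q4,q5,q6]).as_matrix()
off=fk(q[0],q[1]+q[2],0,q[4],q[5]).T@Rt; print(off.round(3))
def down(ang,tilt):
    # tool y along +-; chute frame yaw=ang, tilt nose-down
    A=Ro.from_euler("ZY",[ang,tilt]).as_matrix() # chute axes (positive rot about y tips x down)
    return A
for nm,ang,tilt,q1 in [("pick",1.623,0,-.32),("disp",1.347,.5,.12),("disp",1.347,.5,-.05)]:
    A=down(ang,tilt)
    for opt in (1,-1):
        T=np.stack([opt*A[:,1],opt*A[:,0],-A[:,2]],1)
        W=Ro.from_euler("ZY",[q1,1.98]).as_matrix().T@T@off.T
        print(nm,opt,np.linalg.det(T).round(2),Ro.from_matrix(W).as_euler("ZYZ").round(2), Ro.from_matrix(T).as_euler("xyz").round(3))
K,R,t=cam("wrist");s=r.sense();
Cw=-R.T@t; print("cam in tool",Rt.T@(Cw-s["eef_pos"]), (Rt.T@R.T).round(2)); print(s["clock"])
E
```

```text
Traceback (most recent call last):
  File "scipy/spatial/transform/_rotation.pyx", line 1413, in scipy.spatial.transform._rotation.Rotation.from_euler
ValueError: Expected axis specification to be a non-empty string of upto 3 characters, got ZYZYZ
```

```bash
python3 - <<'E'
from h import *
Rt=Ro.from_euler("xyz",[np.pi,0,2.8878]).as_matrix()
q=[1.3146,.3537,1.6341,0,1.1552,-.0024]
def fk(q1,S,q4,q5,q6): return (Ro.from_euler("ZY",[q1,S])*Ro.from_euler("ZYZ",[q4,q5,q6])).as_matrix()
off=fk(q[0],q[1]+q[2],0,q[4],q[5]).T@Rt; print(off.round(3))
def down(ang,tilt):
    A=Ro.from_euler("ZY",[ang,tilt]).as_matrix()
    return A
for nm,ang,tilt,q1 in [("pick",1.623,0,-.32),("disp",1.347,.5,.12),("disp",1.347,.5,-.05)]:
    A=down(ang,tilt)
    for opt in (1,-1):
        T=np.stack([opt*A[:,1],opt*A[:,0],-A[:,2]],1)
        W=Ro.from_euler("ZY",[q1,1.98]).as_matrix().T@T@off.T
        print(nm,opt,np.linalg.det(T).round(2),Ro.from_matrix(W).as_euler("ZYZ").round(2), Ro.from_matrix(T).as_euler("xyz").round(3))
K,R,t=cam("wrist");s=r.sense();
Cw=-R.T@t; print("cam in tool",Rt.T@(Cw-s["eef_pos"]), (Rt.T@R.T).round(2)); print(s["clock"])
E
```

```text
[[ 0.    -1.    -0.001]
 [ 1.     0.    -0.   ]
 [ 0.    -0.001  1.   ]]
pick 1 1.0 [-0.    1.16 -1.94] [-3.142  0.    -3.089]
pick -1 1.0 [0.   1.16 1.2 ] [3.142 0.    0.052]
disp 1 1.0 [-0.48  1.37 -1.08] [-2.642  0.     2.918]
disp -1 1.0 [-0.48  1.37  2.06] [ 2.642  0.    -0.224]
disp 1 1.0 [-0.51  1.29 -1.22] [-2.642  0.     2.918]
disp -1 1.0 [-0.51  1.29  1.92] [ 2.642  0.    -0.224]
cam in tool [  67.30834166    0.85855991 -142.46617721] [[ 0.   -0.96 -0.26]
 [ 1.    0.   -0.  ]
 [ 0.   -0.26  0.96]]
0.15
```

```bash
cat > plan.py <<'E'
from h import *
def T(ang,tilt=0,roll=0):
    A=Ro.from_euler("ZYX",[ang,tilt,roll]).as_matrix()
    return np.stack([A[:,1],A[:,0],-A[:,2]],1)
def prof(n,soft=True):
    t=np.arange(0,n+1)/n
    return 3*t**2-2*t**3 if soft else t
def plan(p0,R0,p1,R1,n,g,soft=True,dp=2,dr=3):
    """print n rows (in groups of 8) from pose to pose"""
    p=np.array(p0,float);R=np.array(R0);w=Ro.from_matrix(R0.T@R1).as_rotvec();s=prof(n,soft);rows=[]
    for i in range(1,n+1):
        pt=p0+(p1-p0)*s[i]; Rt=R0@Ro.from_rotvec(w*s[i]).as_matrix()
        d=np.round(R.T@(pt-p)/10,dp); wr=np.round(Ro.from_matrix(R.T@Rt).as_rotvec(),dr)
        p=p+R@d*10; R=R@Ro.from_rotvec(wr).as_matrix()
        rows.append(" ".join(f"{v:g}" for v in list(d+0)+list(wr+0)+[g]))
    while len(rows)%8: rows.append(f"0 0 0 0 0 0 {g}")
    for i in range(0,len(rows),8): print("; ".join(rows[i:i+8]));print()
    print("end",p.round(1),Ro.from_matrix(R).as_euler("xyz").round(3))
    return p,R
def now():
    s=r.sense(); return s["eef_pos"],Ro.from_euler("xyz",s["tcp_rot"]).as_matrix()
E
python3 - <<'E'
from plan import *
p,R=now()
plan(p,R,np.array([380,60,330.]),T(1.623),16,1)
E
```

```text
-0.4 -0.53 -0.11 0 0 -0.003 1; -1.11 -1.5 -0.31 0 0 -0.01 1; -1.71 -2.34 -0.49 0 0 -0.015 1; -2.17 -3.08 -0.63 0 0 -0.02 1; -2.5 -3.69 -0.75 0 0 -0.023 1; -2.69 -4.18 -0.83 0 0 -0.026 1; -2.76 -4.55 -0.9 0 0 -0.027 1; -2.72 -4.77 -0.92 -0.001 0 -0.029 1

-2.58 -4.84 -0.92 0 0 -0.029 1; -2.36 -4.76 -0.9 0 0 -0.027 1; -2.09 -4.52 -0.84 0 0 -0.026 1; -1.77 -4.08 -0.75 0 0 -0.023 1; -1.41 -3.49 -0.64 0 0 -0.02 1; -1.04 -2.72 -0.48 0 0 -0.015 1; -0.64 -1.75 -0.32 0 0 -0.01 1; -0.22 -0.62 -0.11 0 0 -0.003 1

end [380.  60. 330.] [-3.142 -0.    -3.089]
```

```bash
python3 - <<'E'
from plan import *
p,R=now()
plan(p,R,np.array([380,60,330.]),T(1.623),24,1,dp=1,dr=2)
E
```

```text
-0.2 -0.2 -0.1 0 0 0 1; -0.5 -0.7 -0.1 0 0 -0.01 1; -0.8 -1.1 -0.2 0 0 0 1; -1.1 -1.5 -0.3 0 0 -0.01 1; -1.3 -1.8 -0.4 0 0 -0.01 1; -1.5 -2.2 -0.4 0 0 -0.02 1; -1.6 -2.4 -0.5 0 0 -0.01 1; -1.7 -2.6 -0.6 0 0 -0.02 1

-1.8 -2.8 -0.5 0 0 -0.02 1; -1.9 -3.1 -0.6 0 0 -0.02 1; -1.8 -3.1 -0.6 0 0 -0.01 1; -1.8 -3.2 -0.6 0 0 -0.02 1; -1.7 -3.2 -0.7 0 0 -0.02 1; -1.6 -3.3 -0.6 0 0 -0.02 1; -1.6 -3.1 -0.6 0 0 -0.02 1; -1.4 -3.1 -0.5 0 0 -0.02 1

-1.3 -2.9 -0.5 0 0 -0.01 1; -1.1 -2.6 -0.5 0 0 -0.02 1; -1 -2.4 -0.5 0 0 -0.01 1; -0.8 -2.1 -0.3 0 0 -0.01 1; -0.6 -1.7 -0.4 0 0 -0.01 1; -0.5 -1.3 -0.2 0 0 -0.01 1; -0.3 -0.8 -0.1 0 0 0 1; -0.1 -0.3 -0.1 0 0 -0.01 1

end [380.   60.2 330.2] [-3.141 -0.    -3.085]
```

{"method": "jog_arm", "body": {"increments": "-0.2 -0.2 -0.1 0 0 0 1; -0.5 -0.7 -0.1 0 0 -0.01 1; -0.8 -1.1 -0.2 0 0 0 1; -1.1 -1.5 -0.3 0 0 -0.01 1; -1.3 -1.8 -0.4 0 0 -0.01 1; -1.5 -2.2 -0.4 0 0 -0.02 1; -1.6 -2.4 -0.5 0 0 -0.01 1; -1.7 -2.6 -0.6 0 0 -0.02 1"}}

```text
clock: 0.95
eef_pos: [214.8, 461.5, 257.6]
tcp_rot: [-3.141, 0.0, 2.969]
contact_force: [0.4, -0.0, -0.1]
opening: 1.0
```

{"method": "jog_arm", "body": {"increments": "-1.8 -2.8 -0.5 0 0 -0.02 1; -1.9 -3.1 -0.6 0 0 -0.02 1; -1.8 -3.1 -0.6 0 0 -0.01 1; -1.8 -3.2 -0.6 0 0 -0.02 1; -1.7 -3.2 -0.7 0 0 -0.02 1; -1.6 -3.3 -0.6 0 0 -0.02 1; -1.6 -3.1 -0.6 0 0 -0.02 1; -1.4 -3.1 -0.5 0 0 -0.02 1"}}

```text
clock: 1.75
eef_pos: [322.0, 198.7, 304.8]
tcp_rot: [3.141, 0.001, 3.119]
contact_force: [0.3, -0.3, 0.1]
opening: 1.0
```

{"method": "jog_arm", "body": {"increments": "-1.3 -2.9 -0.5 0 0 -0.01 1; -1.1 -2.6 -0.5 0 0 -0.02 1; -1 -2.4 -0.5 0 0 -0.01 1; -0.8 -2.1 -0.3 0 0 -0.01 1; -0.6 -1.7 -0.4 0 0 -0.01 1; -0.5 -1.3 -0.2 0 0 -0.01 1; -0.3 -0.8 -0.1 0 0 0 1; -0.1 -0.3 -0.1 0 0 -0.01 1"}}

```text
clock: 2.55
eef_pos: [379.6, 59.5, 330.3]
tcp_rot: [-3.142, 0.0, -3.087]
contact_force: [-0.7, 0.2, 0.6]
opening: 0.997
```

```bash
python3 - <<'E'
from plan import *
import pickle
s=r.sense();print(s["clock"],s["eef_pos"],s["tcp_rot"],s["qpos"].round(2))
c=cam("wrist"); im=r.grab_frame("wrist"); pickle.dump((c,im),open("w1.pkl","wb"))
cv2.imwrite("pics/w1.png",im[:,:,::-1])
E
```

```text
2.55 [379.62472059  59.45052621 330.31320412] [-3.14156151e+00  2.26195624e-04 -3.08659864e+00] [ 0.15 -0.14  1.97 -0.    1.31 -1.47]
```

View pics/w1.png

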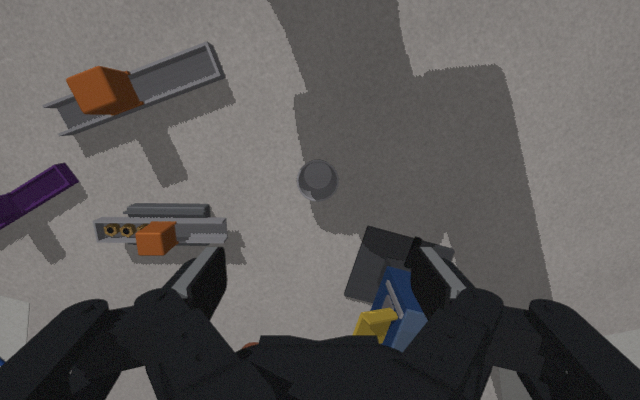

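```bash
python3 - <<'E'
from plan import *
import pickle
c,im=pickle.load(open("w1.pkl","rb"));im=im[:,:,::-1].copy()
f=3
big=cv2.resize(im,None,fx=f,fy=f,interpolation=cv2.INTER_CUBIC)
def draw(x,y,yaw,z,pts,col):
    A=np.array(pts,float);cc,ss=np.cos(yaw),np.sin(yaw)
    P=np.stack([x+cc*A[:,0]-ss*A[:,1],y+ss*A[:,0]+cc*A[:,1],z+A[:,2]],1)
    for u,v in proj(None,P,c): cv2.drawMarker(big,(int((u+.5)*f-.5),int((v+.5)*f-.5)),col,0,14,1)
draw(491.3,-160.6,1.623,24,[(a,b,20) for a in(85,-105) for b in(17,-17)]+[(a,b,66) for a in(18,-18) for b in(17,-17)],(0,255,0))
draw(490.3,-168.5,1.612,0,[(a,b,32) for a in(60,-60) for b in(32,)],(255,255,0))
h=91.2
draw(559.2,201.3,1.347,0,[(a,b,10) for a in(75,-75) for b in(65,-65)]+[(-55,45,h),(55,45,h+99),(-55,45,h+99),(-55,-45,h+99)]+[(-97,23,h+97),(-97,-23,h+97)],(0,0,255))
cv2.imwrite("pics/w1a.png",big[560:840,240:760]);cv2.imwrite("pics/w1b.png",big[640:1080,980:1380])
E
```

```text
(no output)
```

View pics/w1a.png

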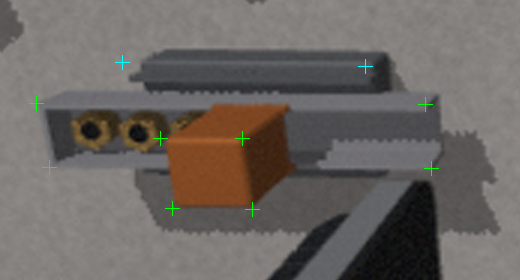

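View pics/w1b.png

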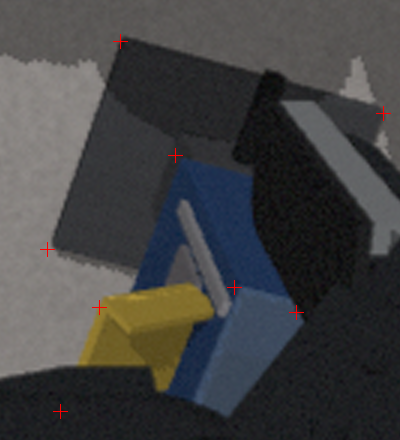

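```bash
python3 - <<'E'
import fit,pickle
from fit import *
c,im=pickle.load(open("w1.pkl","rb"))
_px=fit.px
def px(n,u,v):
    return ((240+u+.5)/3-.5,(560+v+.5)/3-.5) if n=="w" else _px(n,u,v)
def run(obs,x0):
    def res(p):
        o=[]
        for k,u,v,(X,Y,Z,f) in obs:
            cc,ss=np.cos(p[2]),np.sin(p[2]);P=[p[0]+cc*X-ss*Y,p[1]+ss*X+cc*Y,Z]
            o+=list(proj(None,P,c if k=="w" else ct if k[0]=="t" else cs)[0]-px(k,u,v))
        return np.array(o)
    s=least_squares(res,x0,loss="soft_l1");return s.x,res(s.x).reshape(-1,2)
z=24
W=[("w",45,98,(-105,17,20+z,1)),("w",437,95,(85,17,20+z,1)),("w",50,165,(-105,-17,20+z,1)),("w",440,166,(85,-17,20+z,1)),("w",168,140,(-18,17,66+z,1)),("w",246,139,(18,17,66+z,1)),("w",250,205,(18,-17,66+z,1)),("w",173,206,(-18,-17,66+z,1))]
Cz=[(k,u,v,(X,Y,Z+z,1)) for k,u,v,(X,Y,Z,f) in C]
RW=[("w",143,55,(-60,32,0,1)),("w",386,52,(60,32,0,1)),("w",132,80,(-60,23,32,0)),]
for nm,o in [("w",W),("top",[q for q in Cz if q[0][0]=="t"]),("side",[q for q in Cz if q[0][0]=="s"]),("rest w",RW[:2]),("rest t",Rr[:4])]:
    x,e=run(o,[491,-160,1.62]);print(nm,x.round(3),e.round(1).tolist())
E
```

```text
w [ 489.652 -158.181    1.62 ] [[-1.3, 0.6], [-2.1, 2.3], [1.3, -0.2], [-1.4, 0.2], [-0.8, -1.7], [0.5, -1.2], [2.4, 0.4], [1.3, -0.1]]
top [ 489.879 -160.696    1.606] [[-0.5, 0.1], [-0.7, 0.4], [-0.2, -0.0], [0.6, 1.5], [-0.2, 0.3], [-0.7, 0.0], [1.1, -1.7], [0.8, -1.0]]
side [ 492.425 -160.528    1.627] [[-0.6, -1.0], [0.4, -2.0], [1.0, 0.1], [-1.7, 1.0], [0.1, -0.1], [-0.6, 0.9], [1.0, 0.1]]
rest w [ 494.012 -172.859    1.636] [[2.9, -0.2], [-2.9, 0.1]]
rest t [ 490.21  -168.399    1.624] [[0.5, 1.1], [-0.5, 0.9], [-0.5, -0.9], [0.5, -1.1]]
```

```bash
python3 - <<'E'
from plan import *
p,R=now()
plan(p,R,np.array([490,-160,140.]),T(1.615),16,1,dp=2,dr=3)
E
```

```text
-0.11 -0.25 0.21 0 0 0 1; -0.31 -0.72 0.61 0 0 0.001 1; -0.48 -1.11 0.94 0 0 0 1; -0.63 -1.44 1.22 0 0 0.001 1; -0.74 -1.71 1.44 0 0 0.001 1; -0.83 -1.9 1.61 0 0 0.001 1; -0.89 -2.03 1.72 0 0 0.001 1; -0.92 -2.1 1.77 0 0 0.001 1

-0.92 -2.1 1.78 0 0 0.001 1; -0.9 -2.03 1.72 0 0 0.001 1; -0.84 -1.9 1.61 0 0 0.001 1; -0.75 -1.7 1.44 0 0 0.001 1; -0.64 -1.43 1.22 0 0 0.001 1; -0.49 -1.11 0.94 0 0 0.001 1; -0.32 -0.71 0.61 0 0 0 1; -0.11 -0.26 0.21 0 0 0 1

end [ 490. -160.  140.] [-3.141  0.    -3.097]
```

{"method": "jog_arm", "body": {"increments": "-0.11 -0.25 0.21 0 0 0 1; -0.31 -0.72 0.61 0 0 0.001 1; -0.48 -1.11 0.94 0 0 0 1; -0.63 -1.44 1.22 0 0 0.001 1; -0.74 -1.71 1.44 0 0 0.001 1; -0.83 -1.9 1.61 0 0 0.001 1; -0.89 -2.03 1.72 0 0 0.001 1; -0.92 -2.1 1.77 0 0 0.001 1"}}

```text
clock: 3.4
eef_pos: [435.2, -50.6, 233.5]
tcp_rot: [3.142, -0.001, -3.091]
contact_force: [0.0, -0.7, -0.4]
opening: 0.999
```

{"method": "jog_arm", "body": {"increments": "-0.92 -2.1 1.78 0 0 0.001 1; -0.9 -2.03 1.72 0 0 0.001 1; -0.84 -1.9 1.61 0 0 0.001 1; -0.75 -1.7 1.44 0 0 0.001 1; -0.64 -1.43 1.22 0 0 0.001 1; -0.49 -1.11 0.94 0 0 0.001 1; -0.32 -0.71 0.61 0 0 0 1; -0.11 -0.26 0.21 0 0 0 1"}}

```text
clock: 4.2
eef_pos: [490.0, -159.8, 138.9]
tcp_rot: [3.141, -0.001, -3.098]
contact_force: [-0.2, 0.1, -0.1]
opening: 1.001
```

```bash
python3 - <<'E'
from plan import *
import pickle
s=r.sense();print(s["clock"],s["eef_pos"],s["tcp_rot"],s["qpos"].round(2))
c=cam("wrist"); im=r.grab_frame("wrist"); pickle.dump((c,im),open("w2.pkl","wb"))
im=im[:,:,::-1].copy();f=2
big=cv2.resize(im,None,fx=f,fy=f,interpolation=cv2.INTER_CUBIC)
def draw(x,y,yaw,z,pts,col):
    A=np.array(pts,float);cc,ss=np.cos(yaw),np.sin(yaw)
    P=np.stack([x+cc*A[:,0]-ss*A[:,1],y+ss*A[:,0]+cc*A[:,1],z+A[:,2]],1)
    for u,v in proj(None,P,c): cv2.drawMarker(big,(int((u+.5)*f-.5),int((v+.5)*f-.5)),col,0,14,1)
draw(490,-160,1.615,24,[(a,b,20) for a in(85,-105) for b in(17,-17)]+[(a,b,66) for a in(18,-18) for b in(17,-17)],(0,255,0))
draw(490,-168,1.615,0,[(a,b,32) for a in(60,-60) for b in(32,-32)],(255,255,0))
cv2.imwrite("pics/w2.png",big[200:800,240:1040])
E
```

```text
4.2 [ 489.96278238 -159.76318163  138.85896842] [ 3.14117648e+00 -1.09089926e-03 -3.09783213e+00] [-0.32  0.3   1.95  0.    0.89 -1.93]
```

View pics/w2.png

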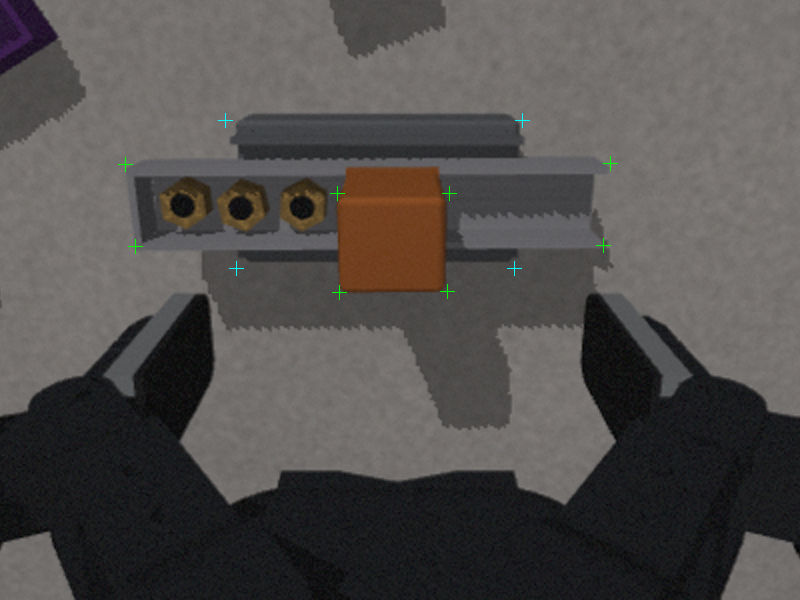

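{"method": "jog_arm", "body": {"increments": "0 0 0.4 0 0 0 1; 0 0 1 0 0 0 1; 0 0 1.5 0 0 0 1; 0 0 1.7 0 0 0 1; 0 0 1.7 0 0 0 1; 0 0 1.3 0 0 0 1; 0 0 0.8 0 0 0 1; 0 0 0.3 0 0 0 1"}}

```text
clock: 5.05
eef_pos: [489.7, -159.0, 52.0]
tcp_rot: [3.141, -0.001, -3.097]
contact_force: [-1.1, 0.1, 0.5]
opening: 1.004
```

{"method": "jog_arm", "body": {"increments": "0 0 0 0 0 0 0.7; 0 0 0 0 0 0 0.5; 0 0 0 0 0 0 0.4; 0 0 0 0 0 0 0.2; 0 0 0 0 0 0 -0.2; 0 0 0 0 0 0 -1; 0 0 0 0 0 0 -1; 0 0 0 0 0 0 -1", "squeeze": 70}}

```text
clock: 5.85
eef_pos: [490.6, -159.5, 53.4]
tcp_rot: [-3.141, 0.001, -3.097]
contact_force: [-0.4, -1.0, 5.9]
opening: 0.416
```

{"method": "jog_arm", "body": {"increments": "0 0 0 0 0 0 -1; 0 0 0 0 0 0 -1; 0 0 0 0 0 0 -1; 0 0 0 0 0 0 -1; 0 0 0 0 0 0 -1; 0 0 0 0 0 0 -1; 0 0 0 0 0 0 -1; 0 0 0 0 0 0 -1"}}

```text
clock: 6.65
eef_pos: [490.6, -159.5, 53.4]
tcp_rot: [-3.141, 0.001, -3.097]
contact_force: [-0.7, -0.0, 6.7]
opening: 0.412
```

```bash
python3 - <<'E'
from plan import *
s=r.sense();print(s)
crop("wrist",120,60,400,300,2,"w3.png")
E
```

```text
{'clock': 6.65, 'qpos': array([-3.17159078e-01,  4.33233859e-01,  2.00033924e+00, -1.89399601e-04,
        7.06870145e-01, -1.93203788e+00]), 'qvel': array([ 0.00091765,  0.00159982,  0.00121463, -0.00069603,  0.00060125,
       -0.0017667 ]), 'joint_efforts': array([ 4.48274156e-01, -5.10794234e+01, -2.08424574e+01,  1.87213174e-01,
       -1.75646315e-01,  1.85895879e-03]), 'eef_pos': array([ 490.629678  , -159.50964531,   53.37513369]), 'tcp_rot': array([-3.14107119e+00,  1.03168280e-03, -3.09736596e+00]), 'contact_force': array([-0.67105895, -0.00998119,  6.67094087]), 'wrist_torque': array([-0.07413965,  0.12932479, -0.02585032]), 'opening': 0.4122170372620455}
```

View pics/w3.png

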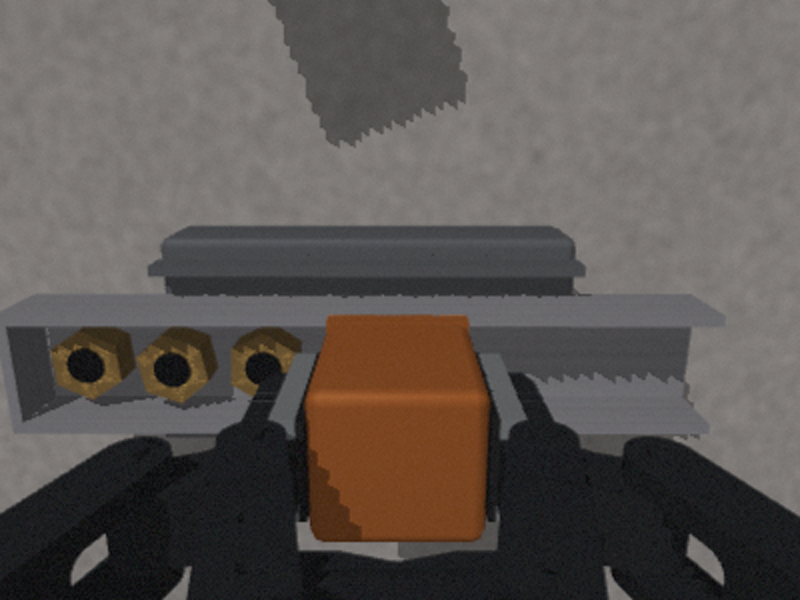

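```bash
cat > geo.py <<'E'
from plan import *
LIP=np.array([537.6,106.7]);LZ=188.2;YAW=1.347;TZ=29.4
def tcp_for(xc,pt,tilt,yaw=YAW):
    """TCP pose so that chute underside point (xc,0,0) sits at world pt, nose-down tilt"""
    R=T(yaw,tilt); return np.array(pt)-R@np.array([0,xc,TZ]),R
def under(p,R,xc): return p+R@np.array([0,xc,TZ])
E
python3 - <<'E'
from geo import *
p,R=now()
p,R=plan(p,R,np.array([490.6,-159.5,253.]),R,16,-1,dp=2)
p1,R1=tcp_for(66,[*LIP,224],0); print(p1)
plan(p,R,p1,R1,24,-1)
E
```

```text
0 0 -0.22 0 0 0 -1; 0 0 -0.64 0 0 0 -1; 0 0 -0.98 0 0 0 -1; 0 0 -1.28 0 0 0 -1; 0 0 -1.51 0 0 0 -1; -0.01 0 -1.69 0 0 0 -1; 0 0 -1.8 0 0 0 -1; 0 -0.01 -1.86 0 0 0 -1

0 0 -1.86 0 0 0 -1; 0 0 -1.81 0 0 0 -1; 0 0 -1.68 0 0 0 -1; 0 0 -1.51 0 0 0 -1; -0.01 0 -1.28 0 0 0 -1; 0 0 -0.99 0 0 0 -1; 0 0 -0.63 0 0 0 -1; 0 0 -0.22 0 0 0 -1

end [ 490.6 -159.5  253. ] [-3.141e+00  1.000e-03 -3.097e+00]
[522.95243076  42.34591143 253.4       ]
-0.02 0.1 0 0 0 0.001 -1; -0.06 0.29 0 0 0 0.004 -1; -0.09 0.47 0 0 0 0.007 -1; -0.13 0.63 0 0 0 0.008 -1; -0.14 0.76 -0.01 0 0 0.01 -1; -0.15 0.89 0 0 0 0.012 -1; -0.16 0.99 0 0 0 0.013 -1; -0.17 1.09 0 0 0 0.014 -1

-0.15 1.16 -0.01 0 0 0.016 -1; -0.15 1.21 0 0 0 0.016 -1; -0.12 1.25 0 0 0 0.016 -1; -0.11 1.27 0 0 0.001 0.017 -1; -0.09 1.27 -0.01 0 0 0.017 -1; -0.07 1.26 0 0 0 0.016 -1; -0.04 1.22 0 0 0 0.016 -1; -0.02 1.17 -0.01 0 0 0.016 -1

-0.01 1.09 0 0 0 0.014 -1; 0.01 1.01 0 0 0 0.013 -1; 0.02 0.9 0 0 0 0.012 -1; 0.03 0.78 -0.01 0 0 0.01 -1; 0.03 0.64 0 0 0 0.008 -1; 0.02 0.47 0 0 0 0.007 -1; 0.02 0.3 0 0 0 0.004 -1; 0.01 0.1 0 0 0 0.001 -1

end [522.9  42.3 253.4] [-3.141  0.     2.918]
```

{"method": "jog_arm", "body": {"increments": "0 0 -0.22 0 0 0 -1; 0 0 -0.64 0 0 0 -1; 0 0 -0.98 0 0 0 -1; 0 0 -1.28 0 0 0 -1; 0 0 -1.51 0 0 0 -1; 0 0 -1.69 0 0 0 -1; 0 0 -1.8 0 0 0 -1; 0 0 -1.86 0 0 0 -1"}}

```text
clock: 7.5
eef_pos: [490.1, -159.2, 154.2]
tcp_rot: [-3.141, 0.0, -3.097]
contact_force: [-0.0, -0.0, -2.6]
opening: 0.414
```

{"method": "jog_arm", "body": {"increments": "0 0 -1.86 0 0 0 -1; 0 0 -1.81 0 0 0 -1; 0 0 -1.68 0 0 0 -1; 0 0 -1.51 0 0 0 -1; 0 0 -1.28 0 0 0 -1; 0 0 -0.99 0 0 0 -1; 0 0 -0.63 0 0 0 -1; 0 0 -0.22 0 0 0 -1"}}

```text
clock: 8.3
eef_pos: [490.2, -159.3, 253.0]
tcp_rot: [-3.141, 0.001, -3.097]
contact_force: [-0.0, -0.2, -3.8]
opening: 0.412
```

```bash
python3 - <<'E'
from plan import *
s=r.sense();print(s["clock"],s["eef_pos"],s["tcp_rot"],s["contact_force"],s["wrist_torque"],s["opening"])
crop("wrist",120,60,400,300,2,"w4.png")
E
```

```text
8.3 [ 490.23476078 -159.28384991  253.00349183] [-3.14136490e+00  5.65327415e-04 -3.09738702e+00] [-0.0409561  -0.19921847 -3.78662622] [ 0.03287279 -0.02560983 -0.03009131] 0.4120773337191734
```

View pics/w4.png

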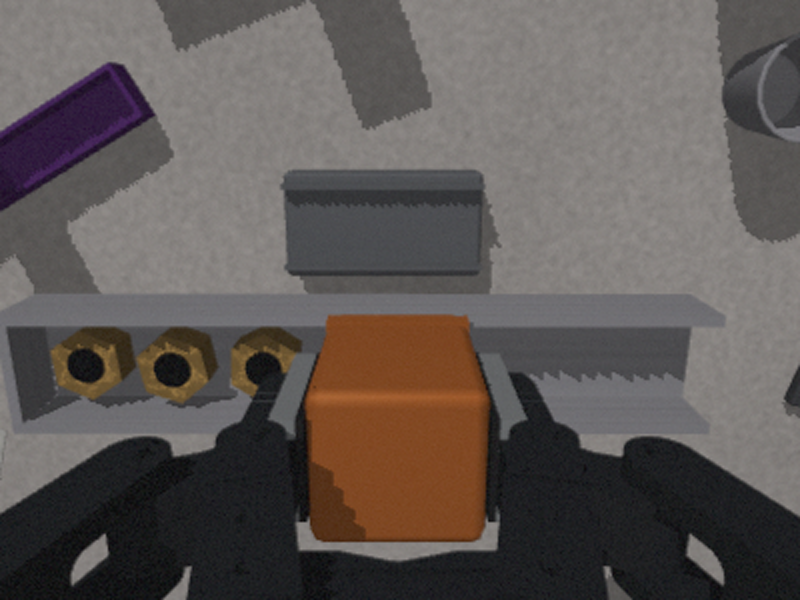

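{"method": "jog_arm", "body": {"increments": "-0.02 0.1 0 0 0 0.001 -1; -0.06 0.29 0 0 0 0.004 -1; -0.09 0.47 0 0 0 0.007 -1; -0.13 0.63 0 0 0 0.008 -1; -0.14 0.76 -0.01 0 0 0.01 -1; -0.15 0.89 0 0 0 0.012 -1; -0.16 0.99 0 0 0 0.013 -1; -0.17 1.09 0 0 0 0.014 -1"}}

```text
clock: 9.15
eef_pos: [498.7, -106.0, 252.5]
tcp_rot: [3.142, 0.0, 3.116]
contact_force: [0.1, 0.1, -2.4]
opening: 0.413
```

{"method": "jog_arm", "body": {"increments": "-0.15 1.16 -0.01 0 0 0.016 -1; -0.15 1.21 0 0 0 0.016 -1; -0.12 1.25 0 0 0 0.016 -1; -0.11 1.27 0 0 0.001 0.017 -1; -0.09 1.27 -0.01 0 0 0.017 -1; -0.07 1.26 0 0 0 0.016 -1; -0.04 1.22 0 0 0 0.016 -1; -0.02 1.17 -0.01 0 0 0.016 -1"}}

```text
clock: 9.95
eef_pos: [514.1, -8.5, 252.8]
tcp_rot: [3.142, -0.001, 2.986]
contact_force: [-0.2, -0.0, -2.4]
opening: 0.41
```

{"method": "jog_arm", "body": {"increments": "-0.01 1.09 0 0 0 0.014 -1; 0.01 1.01 0 0 0 0.013 -1; 0.02 0.9 0 0 0 0.012 -1; 0.03 0.78 -0.01 0 0 0.01 -1; 0.03 0.64 0 0 0 0.008 -1; 0.02 0.47 0 0 0 0.007 -1; 0.02 0.3 0 0 0 0.004 -1; 0.01 0.1 0 0 0 0.001 -1"}}

```text
clock: 10.75
eef_pos: [522.5, 42.8, 252.8]
tcp_rot: [-3.141, -0.001, 2.918]
contact_force: [0.2, 0.2, -3.6]
opening: 0.411
```

```bash
python3 - <<'E'
from geo import *
s=r.sense();print(s["clock"],s["eef_pos"],s["tcp_rot"],s["contact_force"],s["wrist_torque"],s["qpos"].round(2))
p,R=now();print(under(p,R,66),under(p,R,85))
crop("wrist",240,100,400,300,2,"w5.png")
crop("top",140,110,160,120,5,"t5.png")
crop("side",220,30,160,120,5,"s5.png")
E
```

```text
10.75 [522.47101015  42.75811611 252.84605691] [-3.14138863e+00 -1.01688103e-03  2.91780737e+00] [ 0.18963941  0.22787924 -3.63483142] [-0.00997289  0.01141574  0.00699828] [ 0.08  0.17  1.82  0.    1.14 -1.27]
[537.0873733  107.11315387 223.43260687] [541.30388932 125.63937792 223.42873034]
```

View pics/w5.png

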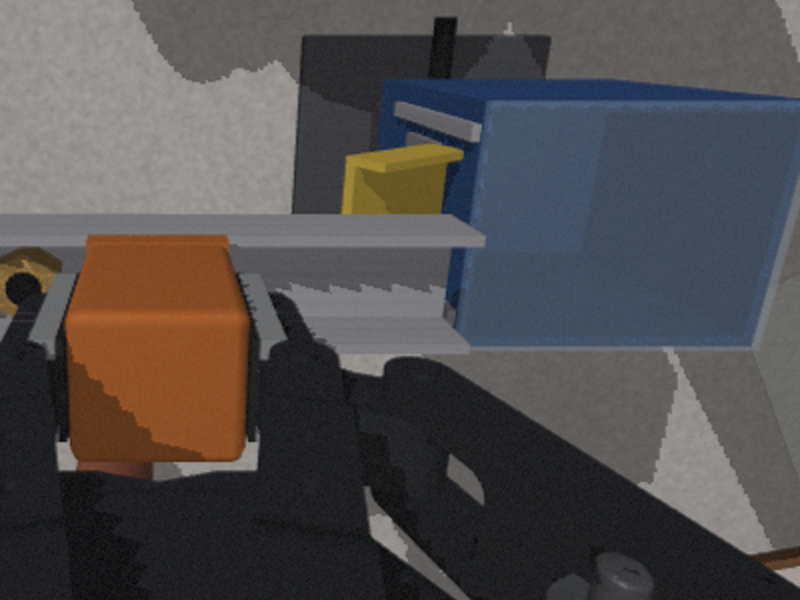

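View pics/t5.png

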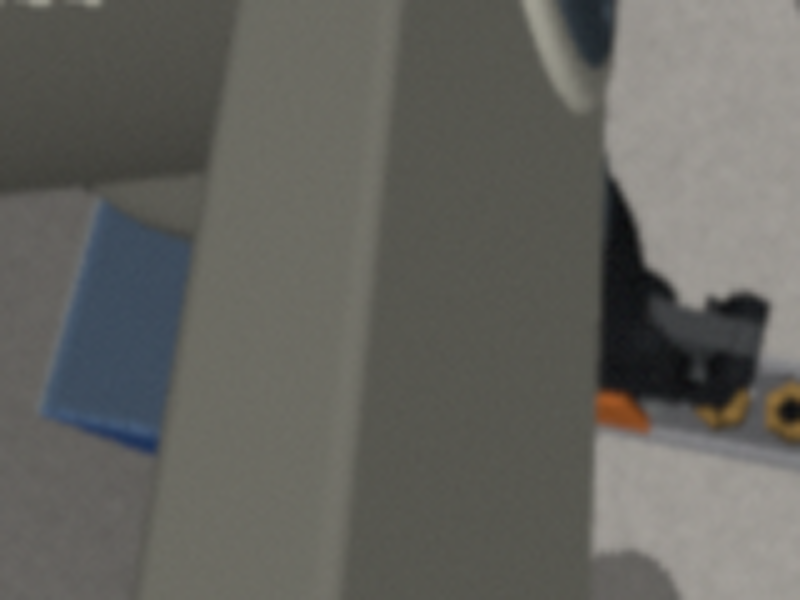

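View pics/s5.png

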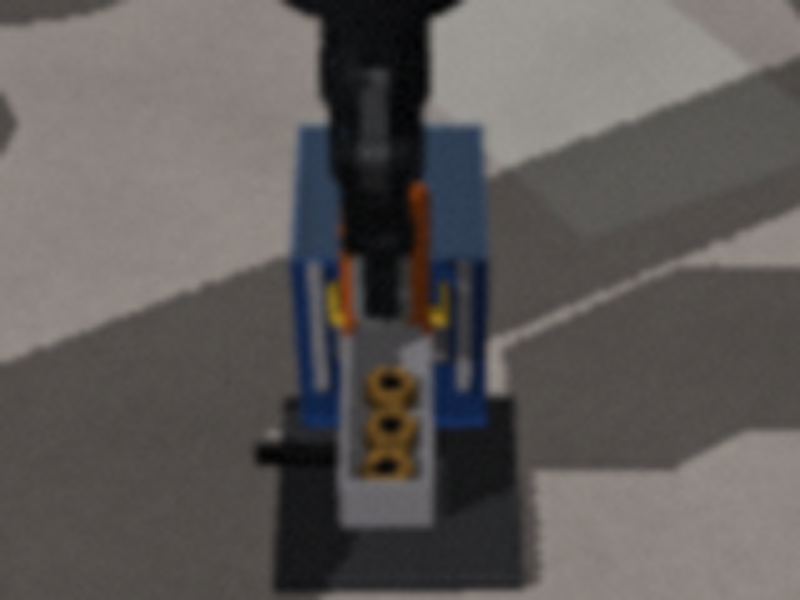

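```bash
python3 - <<'E'
from geo import *
c=cam("wrist")
h=91.2;x,y,a=559.2,201.3,1.347
A=np.array([(-55,45,h+99),(-55,-45,h+99),(55,-45,h+99),(-97,23,h+97),(-97,26,h+109),(-75,65,10)],float);cc,ss=np.cos(a),np.sin(a)
P=np.stack([x+cc*A[:,0]-ss*A[:,1],y+ss*A[:,0]+cc*A[:,1],A[:,2]],1)
q=proj(None,P,c); print(((q-[240,100]+.5)*2-.5).round(0).tolist())
p,R=now()
B=np.array([(17,85,TZ-20),(-17,85,TZ-20),(17,18,TZ-66),(-17,18,TZ-66),(-17,-18,TZ-66)])
q=proj(None,p+B@R.T,c); print(((q-[240,100]+.5)*2-.5).round(0).tolist())
E
```

```text
[[482.0, 103.0], [449.0, 349.0], [747.0, 349.0], [348.0, 167.0], [360.0, 166.0], [302.0, 37.0]]
[[483.0, 233.0], [466.0, 351.0], [249.0, 310.0], [243.0, 466.0], [64.0, 466.0]]
```

```bash
python3 - <<'E'
from geo import *
p,R=now()
p1,R1=tcp_for(66,[*LIP,193.2],0.15); print(p1)
plan(p,R,p1,R1,16,-1)
E
```

```text
[524.09196503  47.35245471 232.13278643]
0 0.01 0.02 0.002 0 0 -1; 0 0.01 0.07 0.004 0 0 -1; -0.01 0.03 0.1 0.008 0 0 -1; 0 0.03 0.13 0.009 0 0 -1; 0 0.05 0.16 0.012 0 0 -1; -0.01 0.05 0.17 0.012 0 0 -1; 0 0.05 0.19 0.014 0 0 -1; -0.01 0.06 0.19 0.014 -0.001 0 -1

0 0.07 0.19 0.014 0 0 -1; -0.01 0.06 0.18 0.013 0 0 -1; 0 0.06 0.17 0.013 0 0 -1; -0.01 0.06 0.15 0.011 0 0 -1; 0 0.05 0.13 0.01 0 0 -1; 0 0.04 0.09 0.007 0 0 -1; -0.01 0.02 0.07 0.005 0 0 -1; 0 0.01 0.02 0.002 0 0 -1

end [524.1  47.3 232.1] [-2.991 -0.     2.918]
```

{"method": "jog_arm", "body": {"increments": "0 0.01 0.02 0.002 0 0 -1; 0 0.01 0.07 0.004 0 0 -1; -0.01 0.03 0.1 0.008 0 0 -1; 0 0.03 0.13 0.009 0 0 -1; 0 0.05 0.16 0.012 0 0 -1; -0.01 0.05 0.17 0.012 0 0 -1; 0 0.05 0.19 0.014 0 0 -1; -0.01 0.06 0.19 0.014 0 0 -1"}}

```text
clock: 11.7
eef_pos: [523.3, 45.1, 242.3]
tcp_rot: [-3.065, -0.001, 2.918]
contact_force: [0.0, 0.6, -2.9]
opening: 0.413
```

{"method": "jog_arm", "body": {"increments": "0 0.07 0.19 0.014 0 0 -1; -0.01 0.06 0.18 0.013 0 0 -1; 0 0.06 0.17 0.013 0 0 -1; -0.01 0.06 0.15 0.011 0 0 -1; 0 0.05 0.13 0.01 0 0 -1; 0 0.04 0.09 0.007 0 0 -1; -0.01 0.02 0.07 0.005 0 0 -1; 0 0.01 0.02 0.002 0 0 -1"}}

```text
clock: 12.5
eef_pos: [524.2, 47.5, 232.1]
tcp_rot: [-2.991, -0.001, 2.918]
contact_force: [0.0, -0.4, -2.8]
opening: 0.409
```

```bash
python3 - <<'E'
from geo import *
s=r.sense();print(s["clock"],s["eef_pos"],s["tcp_rot"],s["contact_force"],s["wrist_torque"])
p,R=now();print(under(p,R,66),under(p,R,85))
crop("wrist",240,100,400,300,2,"w6.png")
E
```

```text
12.5 [524.16623003  47.54952563 232.06258501] [-2.99114353e+00 -1.07103314e-03  2.91787045e+00] [ 1.39833687e-03 -3.86080348e-01 -2.78697154e+00] [ 0.13342681 -0.02157375  0.00314792]
[537.62529748 106.89027392 193.10248882] [541.79005748 125.20816235 190.25472871]
```

View pics/w6.png

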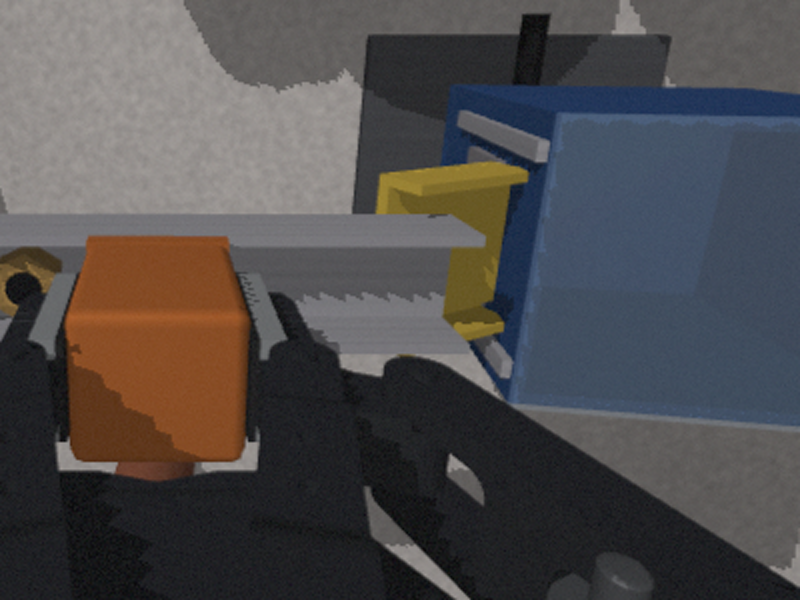

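```bash
python3 - <<'E'
from geo import *
c=cam("wrist")
h=91.2;x,y,a=559.2,201.3,1.347
A=np.array([(-58,26,h+85),(-58,-26,h+85),(-58,-26,h+73),(-97,26,h+109),(-97,26,h+97),(-97,-26,h+109),(-55,45,h+99),(-55,-45,h+99)],float);cc,ss=np.cos(a),np.sin(a)
P=np.stack([x+cc*A[:,0]-ss*A[:,1],y+ss*A[:,0]+cc*A[:,1],A[:,2]],1)
q=proj(None,P,c); print(((q-[240,100]+.5)*2-.5).round(0).tolist())
E
```

```text
[[507.0, 173.0], [484.0, 329.0], [471.0, 313.0], [390.0, 187.0], [381.0, 177.0], [372.0, 357.0], [550.0, 116.0], [501.0, 406.0]]
```

{"method": "jog_arm", "body": {"increments": "0 0.015 0.1 0 0 0 -1; 0 0.015 0.1 0 0 0 -1; 0 0.015 0.1 0 0 0 -1; 0 0.015 0.1 0 0 0 -1; 0 0 0 0 0 0 -1; 0 0 0 0 0 0 -1; 0 0 0 0 0 0 -1; 0 0 0 0 0 0 -1"}}

```text
clock: 13.35
eef_pos: [524.2, 47.5, 228.2]
tcp_rot: [-2.991, -0.001, 2.918]
contact_force: [-0.2, -0.8, -1.4]
opening: 0.416
```

{"method": "jog_arm", "body": {"increments": "0 0.015 0.1 0 0 0 -1; 0 0.015 0.1 0 0 0 -1; 0 0.015 0.1 0 0 0 -1; 0 0.015 0.1 0 0 0 -1; 0 0 0 0 0 0 -1; 0 0 0 0 0 0 -1; 0 0 0 0 0 0 -1; 0 0 0 0 0 0 -1"}}

```text
clock: 14.15
eef_pos: [524.2, 47.5, 224.1]
tcp_rot: [-2.992, -0.001, 2.918]
contact_force: [0.6, -0.5, 0.1]
opening: 0.413
```

```bash
python3 - <<'E'
from geo import *
s=r.sense();print(s["clock"],s["eef_pos"],s["tcp_rot"],s["contact_force"],s["wrist_torque"])
p,R=now();print(under(p,R,66),under(p,R,85))
crop("wrist",400,140,120,100,6,"w7.png")
s=r.sense();print(s["contact_force"],s["wrist_torque"])
E
```

```text
14.15 [524.20768153  47.51652686 224.11194017] [-2.99153998e+00 -8.50493698e-04  2.91778586e+00] [ 0.63552277 -0.50349546  0.10959295] [ 0.15697567 -0.12669538 -0.00372067]
[537.68359342 106.86928092 185.17596214] [541.85077167 125.18777561 182.33564918]
[ 0.72659316 -1.28942604  0.077533  ] [ 0.19441866 -0.08842183 -0.01177821]
```

View pics/w7.png

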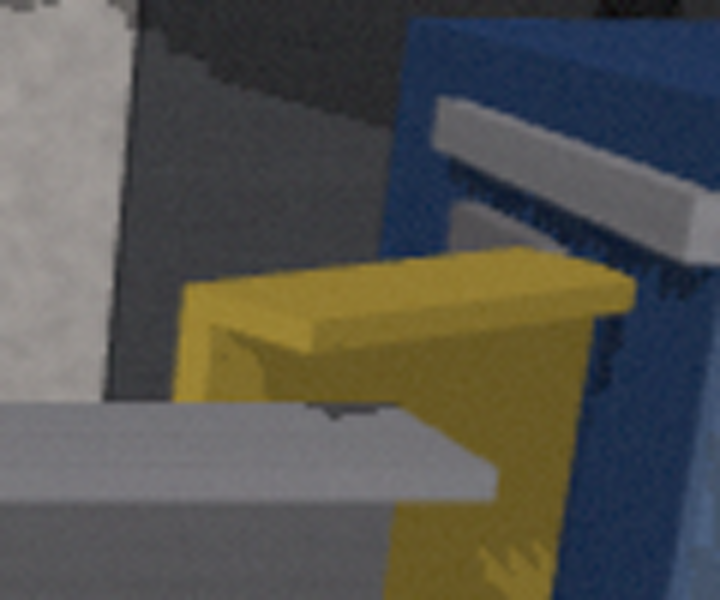

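{"method": "jog_arm", "body": {"increments": "0 0.015 0.1 0 0 0 -1; 0 0.015 0.1 0 0 0 -1; 0 0.015 0.1 0 0 0 -1; 0 0.015 0.1 0 0 0 -1; 0 0 0 0 0 0 -1; 0 0 0 0 0 0 -1; 0 0 0 0 0 0 -1; 0 0 0 0 0 0 -1"}}

```text
clock: 15.0
eef_pos: [524.2, 47.5, 220.1]
tcp_rot: [-2.992, -0.001, 2.918]
contact_force: [0.7, -0.3, 1.1]
opening: 0.415
```

```bash
python3 - <<'E'
from geo import *
s=r.sense();print(s["clock"],s["eef_pos"],s["tcp_rot"],s["contact_force"],s["wrist_torque"])
p,R=now();print(under(p,R,66),under(p,R,85))
crop("wrist",400,140,120,100,6,"w8.png")
s=r.sense();print(s["contact_force"],s["wrist_torque"])
E
```

```text
15.0 [524.19012261  47.51190185 220.08185399] [-2.99151651e+00 -8.68278786e-04  2.91776625e+00] [ 0.69971834 -0.34283716  1.13535586] [ 0.15885369 -0.16884965 -0.05269073]
[537.66631917 106.86365423 181.14444762] [541.83379224 125.18201347 178.30369363]
[-0.03091587  0.04377418  0.93926802] [ 0.22192594 -0.13190419 -0.02072208]
```

View pics/w8.png

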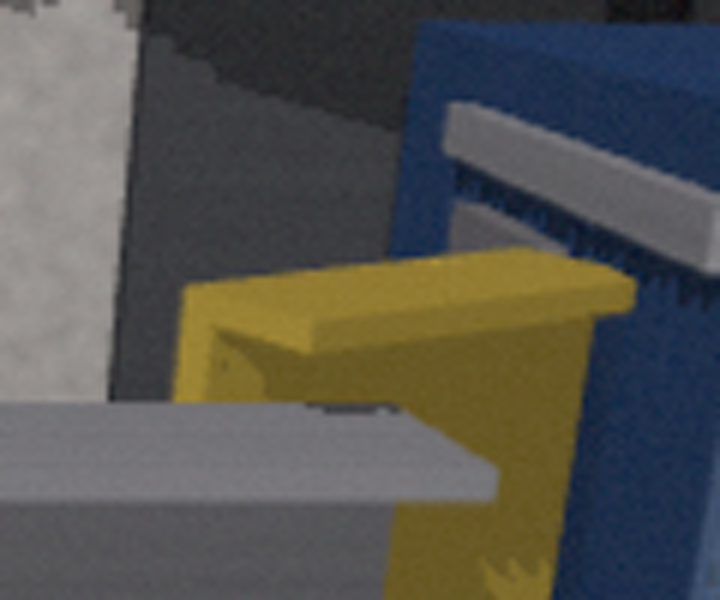

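```bash
python3 - <<'E'
import cv2
im=cv2.imread("pics/w6.png") # offset 240,100, f2 -> region 400..520,140..240 => 320..560, 80..280
cv2.imwrite("pics/w6z.png",cv2.resize(im[80:280,320:560],None,fx=3,fy=3,interpolation=cv2.INTER_CUBIC))
E
```

```text
(no output)
```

View pics/w6z.png

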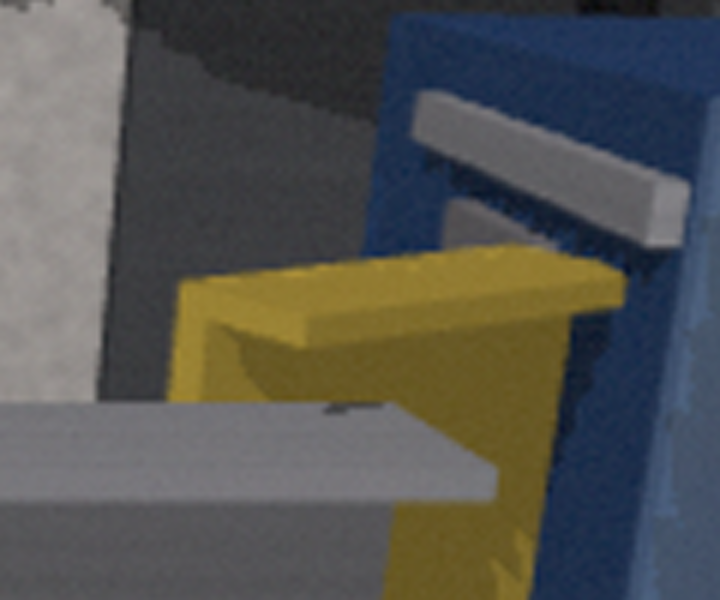

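{"method": "jog_arm", "body": {"increments": "0 0.018 0.12 0 0 0 -1; 0 0.018 0.12 0 0 0 -1; 0 0.018 0.12 0 0 0 -1; 0 0.018 0.12 0 0 0 -1; 0 0.018 0.12 0 0 0 -1; 0 0.018 0.12 0 0 0 -1; 0 0.018 0.12 0 0 0 -1; 0 0.018 0.12 0 0 0 -1"}}

```text
clock: 15.85
eef_pos: [524.1, 47.5, 210.2]
tcp_rot: [-2.991, -0.001, 2.918]
contact_force: [0.5, -1.2, 1.4]
opening: 0.414
```

```bash
python3 - <<'E'
from geo import *
s=r.sense();print(s["clock"],s["eef_pos"],s["tcp_rot"],s["contact_force"],s["wrist_torque"])
p,R=now();print(under(p,R,66),under(p,R,85))
crop("wrist",400,140,120,100,6,"w9.png")
s=r.sense();print(s["contact_force"],s["wrist_torque"])
p1,R1=tcp_for(66,[537.6,106.8,171.2],0.5); print(p1)
plan(p,R,p1,R1,16,-1)
E
```

```text
15.85 [524.14997616  47.49526665 210.21816844] [-2.99144444e+00 -9.73400198e-04  2.91781174e+00] [ 0.47634682 -1.1659483   1.38412509] [ 0.14100553 -0.14425066 -0.03747207]
[537.61885501 106.84580516 171.27638009] [541.78515693 125.16422085 168.4342726 ]
[0.92350511 0.01882    1.66616636] [ 0.1874804  -0.28062923 -0.06481943]
[527.87371702  64.06758031 228.64301287]
0 0.02 -0.02 0.004 0 0 -1; 0 0.04 -0.07 0.011 0 0 -1; 0 0.07 -0.1 0.017 0 0 -1; 0 0.08 -0.14 0.023 0 0 -1; 0 0.1 -0.16 0.026 0 0 -1; 0 0.1 -0.19 0.03 0 0 -1; 0 0.11 -0.2 0.031 0 0 -1; 0 0.1 -0.21 0.033 0 0 -1

0 0.1 -0.21 0.033 -0.001 0 -1; 0 0.08 -0.21 0.031 0 0 -1; 0 0.08 -0.2 0.03 0 0 -1; 0 0.06 -0.18 0.026 0 0 -1; 0.01 0.04 -0.15 0.023 0 0 -1; 0 0.04 -0.12 0.017 0 0 -1; 0 0.02 -0.08 0.011 0 0 -1; 0 0.01 -0.02 0.004 0 0 -1

end [527.8  64.1 228.6] [-2.641 -0.     2.918]
```

View pics/w9.png

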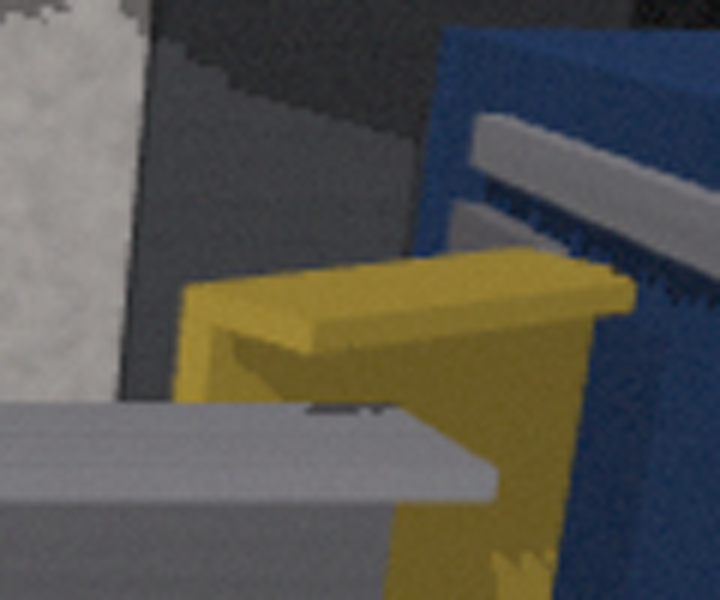

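{"method": "jog_arm", "body": {"increments": "0 0.02 -0.02 0.004 0 0 -1; 0 0.04 -0.07 0.011 0 0 -1; 0 0.07 -0.1 0.017 0 0 -1; 0 0.08 -0.14 0.023 0 0 -1; 0 0.1 -0.16 0.026 0 0 -1; 0 0.1 -0.19 0.03 0 0 -1; 0 0.11 -0.2 0.031 0 0 -1; 0 0.1 -0.21 0.033 0 0 -1"}}

```text
clock: 16.7
eef_pos: [526.1, 56.1, 219.7]
tcp_rot: [-2.814, -0.001, 2.918]
contact_force: [-0.7, -0.4, 0.9]
opening: 0.412
```

```bash
python3 - <<'E'
from geo import *
s=r.sense();print(s["clock"],s["eef_pos"],s["tcp_rot"],s["contact_force"],s["wrist_torque"])
p,R=now();print(under(p,R,66),under(p,R,85))
crop("wrist",240,100,400,300,2,"w10.png")
crop("side",220,30,160,120,5,"s10.png")
E
```

```text
16.7 [526.06105416  56.08064607 219.70178982] [-2.81370199e+00 -9.82089360e-04  2.91803369e+00] [-0.74860104 -0.41962127  0.89574178] [ 0.3462748  -0.05096952  0.00263483]
[537.76767606 107.78761241 170.61304736] [541.74972619 125.32906365 164.49416142]
```

View pics/w10.png

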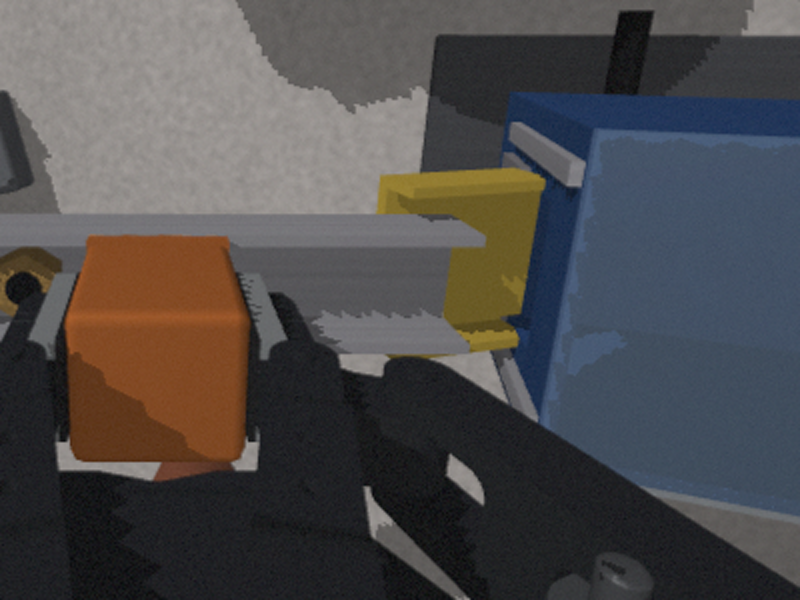

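View pics/s10.png

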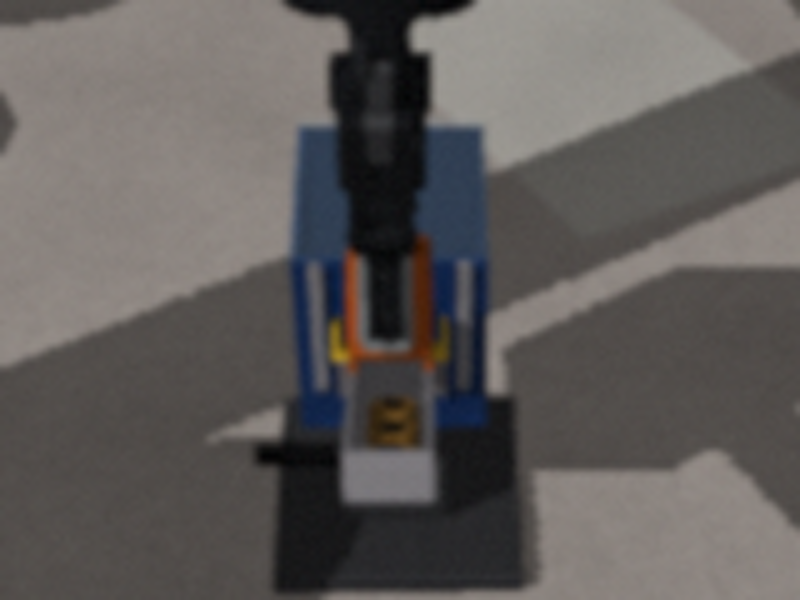

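{"method": "jog_arm", "body": {"increments": "0 0.1 -0.21 0.033 0 0 -1; 0 0.08 -0.21 0.031 0 0 -1; 0 0.08 -0.2 0.03 0 0 -1; 0 0.06 -0.18 0.026 0 0 -1; 0.01 0.04 -0.15 0.023 0 0 -1; 0 0.04 -0.12 0.017 0 0 -1; 0 0.02 -0.08 0.011 0 0 -1; 0 0.01 -0.02 0.004 0 0 -1"}}

```text
clock: 17.6
eef_pos: [528.2, 65.0, 228.6]
tcp_rot: [-2.641, -0.001, 2.918]
contact_force: [0.5, 5.8, 1.1]
opening: 0.415
```

{"method": "jog_arm", "body": {"increments": "0 0 0 0 0 0 -1; 0 0 0 0 0 0 -1; 0 0 0 0 0 0 -1; 0 0 0 0 0 0 -1; 0 0 0 0 0 0 -1; 0 0 0 0 0 0 -1; 0 0 0 0 0 0 -1; 0 0 0 0 0 0 -1"}}

```text
clock: 18.4
eef_pos: [528.1, 64.3, 228.8]
tcp_rot: [-2.642, -0.0, 2.918]
contact_force: [1.8, 5.4, 2.4]
opening: 0.413
```

```bash
python3 - <<'E'
from geo import *
s=r.sense();print(s["clock"],s["eef_pos"],s["tcp_rot"],s["contact_force"],s["wrist_torque"])
p,R=now();print(under(p,R,66),under(p,R,85))
crop("wrist",240,100,400,300,2,"w11.png")
crop("side",220,30,160,120,5,"s11.png")
E
```

```text
18.4 [528.099674    64.31985541 228.7796175 ] [-2.64187024e+00 -4.58311225e-04  2.91791130e+00] [1.84426432 5.41070597 2.35867891] [ 1.43759832 -0.31585182 -0.01679877]
[537.79891492 107.07477813 171.34877815] [541.49406149 123.33684389 162.2443227 ]
```

View pics/w11.png

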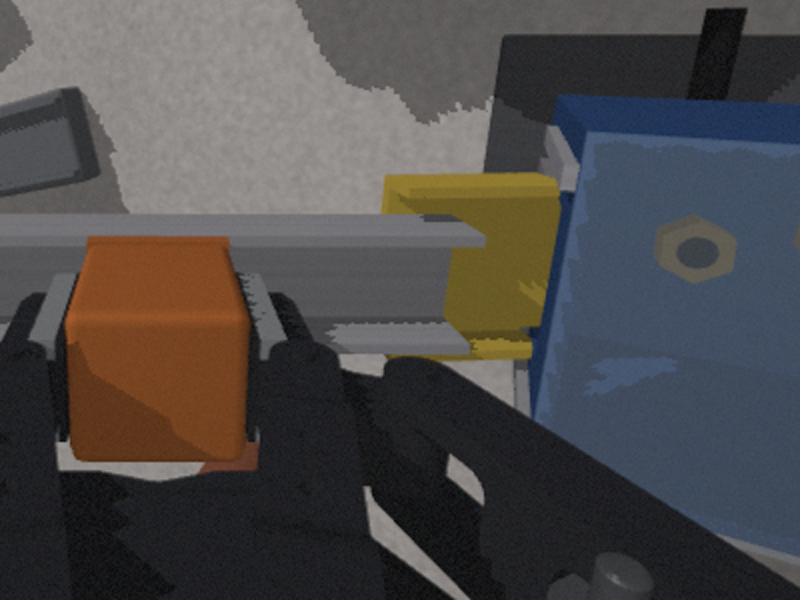

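View pics/s11.png

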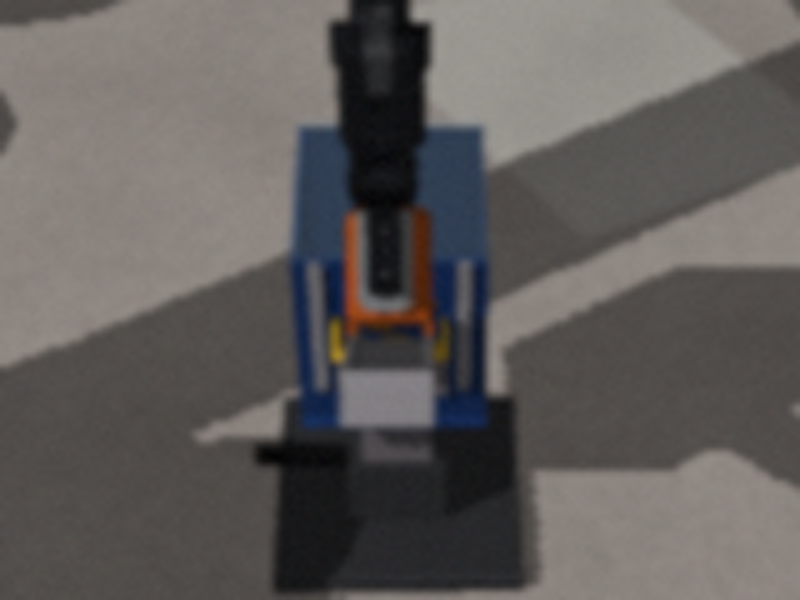

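```bash
python3 - <<'E'
from geo import *
crop("wrist",0,0,640,400,1.25,"w12.png")
s=r.sense();print(s["clock"],s["contact_force"],s["wrist_torque"])
E
```

```text
18.55 [0.52369694 5.16582214 1.03063339] [ 1.39319746 -0.33205311  0.02058964]
```

View pics/w12.png

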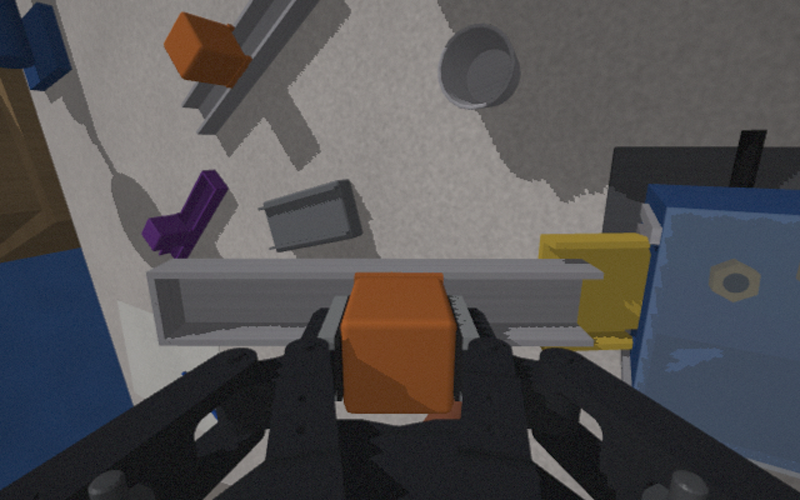

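```bash
python3 - <<'E'
from geo import *
p,R=now()
p1,R1=tcp_for(66,[537.6,106.8,173],0.1); print(p1)
p,R=plan(p,R,p1,R1,16,-1)
plan(p,R,p1+[0,0,55],R1,16,-1)
E
```

```text
[523.6770033   45.62932053 208.84212796]
0 -0.01 0.03 -0.004 0 0 -1; 0 -0.02 0.08 -0.013 0 0 -1; 0 -0.04 0.14 -0.02 0 0 -1; 0 -0.05 0.16 -0.025 0 0 -1; 0 -0.07 0.2 -0.031 0 0 -1; 0 -0.08 0.22 -0.033 0 0 -1; 0.01 -0.1 0.23 -0.037 0 0 -1; 0 -0.11 0.24 -0.037 0 0 -1

0 -0.11 0.23 -0.037 0 0 -1; 0 -0.12 0.22 -0.036 0 0 -1; 0 -0.12 0.2 -0.034 0 0 -1; 0 -0.12 0.17 -0.03 0 0 -1; 0 -0.1 0.15 -0.026 0 0 -1; 0 -0.08 0.11 -0.02 0 0 -1; 0 -0.05 0.07 -0.012 0 0 -1; 0 -0.02 0.02 -0.005 0 0 -1

end [523.7  45.6 208.9] [-3.042 -0.     2.918]
0 -0.01 -0.06 0 0 0 -1; 0 -0.01 -0.18 0 0 0 -1; 0 -0.03 -0.26 0 0 0 -1; 0 -0.04 -0.35 0 0 0 -1; 0 -0.04 -0.42 0 0 0 -1; 0 -0.04 -0.46 0 0 0 -1; 0 -0.05 -0.49 0 0 0 -1; 0 -0.05 -0.52 0 0 0 -1

0 -0.05 -0.51 0 0 0 -1; 0 -0.05 -0.49 0 0 0 -1; 0 -0.05 -0.46 0 0 0 -1; 0 -0.04 -0.42 0 0 0 -1; 0.01 -0.04 -0.35 0 0 0 -1; 0 -0.02 -0.26 0 0 0 -1; 0 -0.02 -0.18 0 0 0 -1; 0 -0.01 -0.06 0 0 0 -1

end [523.6  45.6 263.8] [-3.042 -0.     2.918]
```

{"method": "jog_arm", "body": {"increments": "0 -0.01 0.03 -0.004 0 0 -1; 0 -0.02 0.08 -0.013 0 0 -1; 0 -0.04 0.14 -0.02 0 0 -1; 0 -0.05 0.16 -0.025 0 0 -1; 0 -0.07 0.2 -0.031 0 0 -1; 0 -0.08 0.22 -0.033 0 0 -1; 0.01 -0.1 0.23 -0.037 0 0 -1; 0 -0.11 0.24 -0.037 0 0 -1"}}

```text
clock: 19.35
eef_pos: [525.6, 54.2, 218.7]
tcp_rot: [-2.844, -0.001, 2.918]
contact_force: [1.9, -0.1, 2.1]
opening: 0.408
```

{"method": "jog_arm", "body": {"increments": "0 -0.11 0.23 -0.037 0 0 -1; 0 -0.12 0.22 -0.036 0 0 -1; 0 -0.12 0.2 -0.034 0 0 -1; 0 -0.12 0.17 -0.03 0 0 -1; 0 -0.1 0.15 -0.026 0 0 -1; 0 -0.08 0.11 -0.02 0 0 -1; 0 -0.05 0.07 -0.012 0 0 -1; 0 -0.02 0.02 -0.005 0 0 -1"}}

```text
clock: 20.15
eef_pos: [523.1, 45.1, 208.7]
tcp_rot: [-3.042, -0.002, 2.917]
contact_force: [0.7, 0.7, 2.5]
opening: 0.412
```

```bash
python3 - <<'E'
from geo import *
crop("wrist",0,0,640,400,1.25,"w13.png")
s=r.sense();print(s["clock"],s["contact_force"],s["wrist_torque"],s["eef_pos"])
E
```

```text
20.2 [0.81041969 0.78633799 0.98151256] [ 0.52715594 -0.18461775 -0.00988722] [523.13439133  45.09886044 208.645774  ]
```

View pics/w13.png

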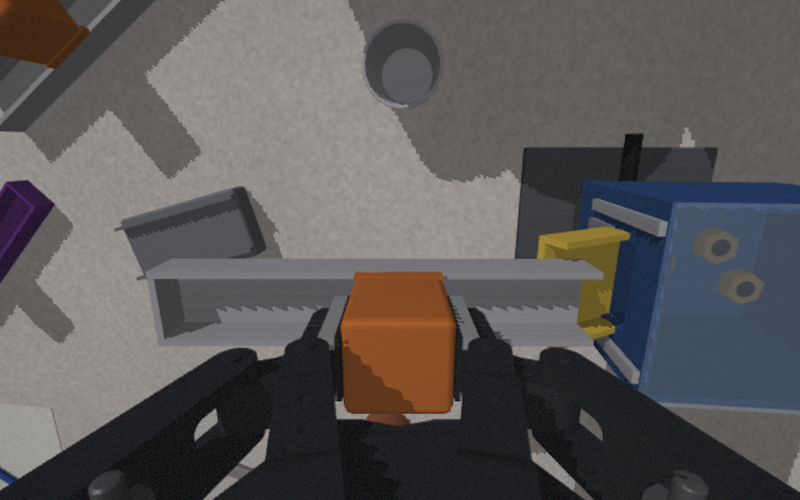

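```bash
python3 - <<'E'
from geo import *
crop("side",260,40,80,90,6,"s13.png")
E
```

View pics/s13.png

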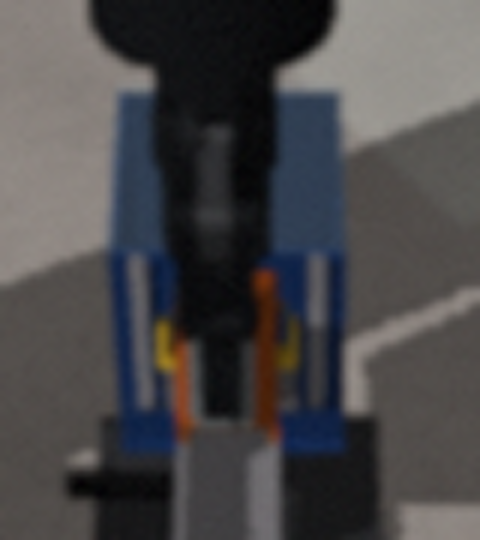

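{"method": "jog_arm", "body": {"increments": "0 -0.01 -0.06 0 0 0 -1; 0 -0.01 -0.18 0 0 0 -1; 0 -0.03 -0.26 0 0 0 -1; 0 -0.04 -0.35 0 0 0 -1; 0 -0.04 -0.42 0 0 0 -1; 0 -0.04 -0.46 0 0 0 -1; 0 -0.05 -0.49 0 0 0 -1; 0 -0.05 -0.52 0 0 0 -1"}}

```text
clock: 21.05
eef_pos: [523.2, 45.5, 236.4]
tcp_rot: [-3.041, -0.002, 2.918]
contact_force: [-0.7, 0.2, -1.5]
opening: 0.41
```

{"method": "jog_arm", "body": {"increments": "0 -0.05 -0.51 0 0 0 -1; 0 -0.05 -0.49 0 0 0 -1; 0 -0.05 -0.46 0 0 0 -1; 0 -0.04 -0.42 0 0 0 -1; 0.01 -0.04 -0.35 0 0 0 -1; 0 -0.02 -0.26 0 0 0 -1; 0 -0.02 -0.18 0 0 0 -1; 0 -0.01 -0.06 0 0 0 -1"}}

```text
clock: 21.85
eef_pos: [523.4, 45.4, 263.9]
tcp_rot: [-3.041, -0.001, 2.918]
contact_force: [-0.4, 0.2, -2.8]
opening: 0.415
```

```bash
python3 - <<'E'
from geo import *
crop("wrist",240,100,400,300,2,"w14.png")
s=r.sense();print(s["clock"],s["contact_force"],s["wrist_torque"],s["eef_pos"])
E
```

```text
21.9 [ 0.13186004 -0.01312321 -2.27041846] [ 0.15289274 -0.05008993  0.05120002] [523.40731569  45.38883598 263.87607097]
```

View pics/w14.png

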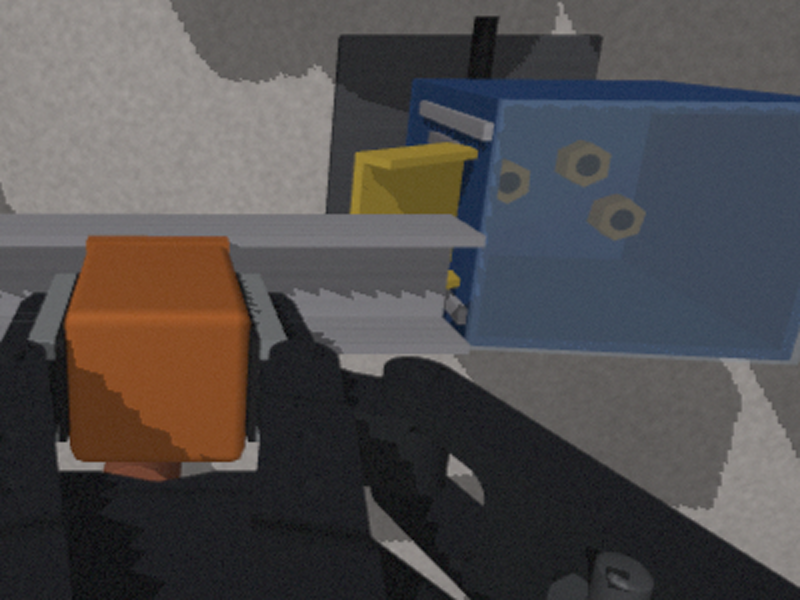

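```bash
python3 - <<'E'
from geo import *
c=cam("wrist")
for uv in [(510,182),(583,163),(617,217)]:
  for z in (99,104):
    P=ray(None,((uv[0]+.5)/2-.5+240,(uv[1]+.5)/2-.5+100),z,c)
    d=P[:2]-[559.2,201.3];a=1.347
    print(z,np.round([d@[np.cos(a),np.sin(a)],d@[-np.sin(a),np.cos(a)]],1))
# plan return
p,R=now()
p1=np.array([490.6,-160.5,254.]);R1=T(1.6145)
pa=np.array([523.4,45.4,264]);
p,R=plan(p,R,p1,R1,24,-1)
plan(p,R,np.array([490.6,-160.5,62]),R1,16,-1)
E
```

```text
99 [-4.  -2.7]
104 [-6.3 -1.5]
99 [27.6  7.4]
104 [24.8  8.4]
99 [ 47.6 -18.8]
104 [ 44.4 -17.4]
-0.01 -0.1 0.02 -0.001 0 -0.001 -1; -0.02 -0.31 0.04 -0.001 0 -0.004 -1; -0.03 -0.48 0.07 -0.002 -0.001 -0.006 -1; -0.03 -0.64 0.09 -0.003 0 -0.009 -1; -0.04 -0.78 0.11 -0.004 -0.001 -0.01 -1; -0.03 -0.91 0.13 -0.005 0 -0.012 -1; -0.03 -1.03 0.13 -0.004 -0.001 -0.013 -1; -0.01 -1.11 0.15 -0.006 -0.001 -0.014 -1

0.01 -1.18 0.14 -0.005 -0.001 -0.016 -1; 0.02 -1.24 0.15 -0.006 0 -0.016 -1; 0.04 -1.27 0.14 -0.007 -0.001 -0.016 -1; 0.07 -1.3 0.13 -0.006 -0.001 -0.017 -1; 0.09 -1.29 0.13 -0.006 -0.001 -0.016 -1; 0.11 -1.27 0.11 -0.006 -0.001 -0.017 -1; 0.12 -1.24 0.11 -0.006 -0.001 -0.016 -1; 0.14 -1.18 0.09 -0.006 -0.001 -0.015 -1

0.15 -1.11 0.09 -0.005 0 -0.014 -1; 0.15 -1.01 0.07 -0.005 -0.001 -0.013 -1; 0.15 -0.91 0.05 -0.004 -0.001 -0.012 -1; 0.13 -0.78 0.05 -0.004 0 -0.01 -1; 0.12 -0.64 0.04 -0.003 -0.001 -0.009 -1; 0.09 -0.48 0.02 -0.002 0 -0.006 -1; 0.06 -0.29 0.02 -0.002 0 -0.004 -1; 0.02 -0.11 0 0 0 -0.001 -1

end [ 490.6 -160.5  254. ] [-3.141 -0.    -3.098]
0 0 0.22 0 0 0 -1; 0 0 0.61 0 0 0 -1; 0 0 0.94 0 0 0 -1; 0 0 1.23 0 0 0 -1; 0 0 1.45 0 0 0 -1; 0 0 1.63 0 0 0 -1; 0 0 1.73 0 0 0 -1; 0 0 1.79 0 0 0 -1

0 0.01 1.79 0 0 0 -1; 0 0 1.74 0 0 0 -1; 0 0 1.62 0 0 0 -1; 0 0 1.45 0 0 0 -1; 0 0 1.23 0 0 0 -1; 0 0 0.95 0 0 0 -1; -0.01 0 0.61 0 0 0 -1; 0 0 0.21 0 0 0 -1

end [ 490.6 -160.5   62. ] [-3.141 -0.    -3.098]
```

{"method": "jog_arm", "body": {"increments": "-0.01 -0.1 0.02 -0.001 0 -0.001 -1; -0.02 -0.31 0.04 -0.001 0 -0.004 -1; -0.03 -0.48 0.07 -0.002 -0.001 -0.006 -1; -0.03 -0.64 0.09 -0.003 0 -0.009 -1; -0.04 -0.78 0.11 -0.004 -0.001 -0.01 -1; -0.03 -0.91 0.13 -0.005 0 -0.012 -1; -0.03 -1.03 0.13 -0.004 -0.001 -0.013 -1; -0.01 -1.11 0.15 -0.006 -0.001 -0.014 -1"}}

```text
clock: 22.7
eef_pos: [514.7, -9.0, 261.1]
tcp_rot: [-3.068, -0.003, 2.988]
contact_force: [0.0, -0.3, -2.6]
opening: 0.411
```

{"method": "jog_arm", "body": {"increments": "0.01 -1.18 0.14 -0.005 -0.001 -0.016 -1; 0.02 -1.24 0.15 -0.006 0 -0.016 -1; 0.04 -1.27 0.14 -0.007 -0.001 -0.016 -1; 0.07 -1.3 0.13 -0.006 -0.001 -0.017 -1; 0.09 -1.29 0.13 -0.006 -0.001 -0.016 -1; 0.11 -1.27 0.11 -0.006 -0.001 -0.017 -1; 0.12 -1.24 0.11 -0.006 -0.001 -0.016 -1; 0.14 -1.18 0.09 -0.006 -0.001 -0.015 -1"}}

```text
clock: 23.5
eef_pos: [498.7, -108.3, 256.5]
tcp_rot: [-3.116, -0.002, 3.117]
contact_force: [0.4, -0.4, -2.5]
opening: 0.412
```

{"method": "jog_arm", "body": {"increments": "0.15 -1.11 0.09 -0.005 0 -0.014 -1; 0.15 -1.01 0.07 -0.005 -0.001 -0.013 -1; 0.15 -0.91 0.05 -0.004 -0.001 -0.012 -1; 0.13 -0.78 0.05 -0.004 0 -0.01 -1; 0.12 -0.64 0.04 -0.003 -0.001 -0.009 -1; 0.09 -0.48 0.02 -0.002 0 -0.006 -1; 0.06 -0.29 0.02 -0.002 0 -0.004 -1; 0.02 -0.11 0 0 0 -0.001 -1"}}

```text
clock: 24.3
eef_pos: [490.6, -160.8, 253.9]
tcp_rot: [-3.141, -0.0, -3.098]
contact_force: [-0.2, -0.1, -2.8]
opening: 0.415
```

```bash
python3 - <<'E'
from geo import *
crop("wrist",120,60,400,300,2,"w15.png")
s=r.sense();print(s["clock"],s["contact_force"],s["wrist_torque"],s["eef_pos"],s["tcp_rot"])
p,R=now()
plan(p,R,np.array([490.6,-160.5,60]),T(1.6145),16,-1)
E
```

```text
24.35 [-0.15906339 -0.26613543 -2.99479248] [0.02215051 0.01511597 0.02070663] [ 490.60028643 -160.70129885  253.89764081] [-3.14121528e+00 -3.82460151e-04 -3.09817449e+00]
0 0 0.22 0 0 0 -1; 0 0 0.61 0 0 0 -1; 0 0 0.96 0 0 0 -1; 0 0 1.24 0 0 0 -1; 0 0.01 1.47 0 0 0 -1; 0 0 1.64 0 0 0 -1; 0 0 1.75 0 0 0 -1; 0 0 1.8 0 0 0 -1

0 0.01 1.81 0 0 0 -1; -0.01 0 1.75 0 0 0 -1; 0 0 1.64 0 0 0 -1; 0 0 1.47 0 0 0 -1; 0 0 1.24 0 0 0 -1; 0 0.01 0.96 0 0 0 -1; 0 0 0.61 0 0 0 -1; 0 0 0.22 0 0 0 -1

end [ 490.6 -160.5   60. ] [-3.141 -0.    -3.098]
```

View pics/w15.png

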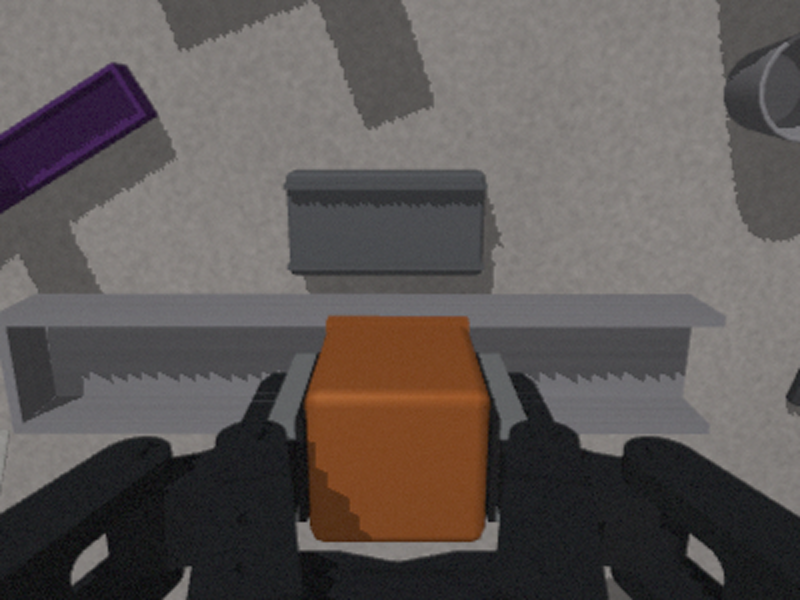

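The picture matches the one after lift-off: the channel is empty and the rest is at (385,220) as before. Lowering next.

{"method": "jog_arm", "body": {"increments": "0 0 0.22 0 0 0 -1; 0 0 0.61 0 0 0 -1; 0 0 0.96 0 0 0 -1; 0 0 1.24 0 0 0 -1; 0 0 1.47 0 0 0 -1; 0 0 1.64 0 0 0 -1; 0 0 1.75 0 0 0 -1; 0 0 1.8 0 0 0 -1"}}

```text
clock: 25.15
eef_pos: [490.2, -160.3, 155.4]
tcp_rot: [-3.141, -0.001, -3.098]
contact_force: [0.6, -0.2, -2.7]
opening: 0.411
```

{"method": "jog_arm", "body": {"increments": "0 0 1.8 0 0 0 -1; 0 0 1.75 0 0 0 -1; 0 0 1.64 0 0 0 -1; 0 0 1.47 0 0 0 -1; 0 0 1.24 0 0 0 -1; 0 0 0.96 0 0 0 -1; 0 0 0.61 0 0 0 -1; 0 0 0.22 0 0 0 -1"}}

```text
clock: 25.95
eef_pos: [490.3, -160.5, 59.5]
tcp_rot: [-3.141, -0.001, -3.098]
contact_force: [-0.5, 0.2, -3.0]
opening: 0.41
```

{"method": "jog_arm", "body": {"increments": "0 0 0.1 0 0 0 -1; 0 0 0.1 0 0 0 -1; 0 0 0.1 0 0 0 -1; 0 0 0.1 0 0 0 -1; 0 0 0.1 0 0 0 -1; 0 0 0.1 0 0 0 -1; 0 0 0 0 0 0 -1; 0 0 0 0 0 0 -1"}}

```text
clock: 26.75
eef_pos: [490.5, -160.6, 54.1]
tcp_rot: [-3.141, -0.0, -3.098]
contact_force: [0.4, 0.5, -2.0]
opening: 0.413
```

{"method": "jog_arm", "body": {"increments": "0 0 0.05 0 0 0 -1; 0 0 0.05 0 0 0 -1; 0 0 0 0 0 0 -1; 0 0 0 0 0 0 -0.2; 0 0 0 0 0 0 0.5; 0 0 0 0 0 0 0.6; 0 0 0 0 0 0 0.8; 0 0 0 0 0 0 1"}}

```text
clock: 27.55
eef_pos: [490.6, -160.6, 53.0]
tcp_rot: [-3.141, -0.0, -3.098]
contact_force: [-0.0, -0.3, 0.6]
opening: 0.999
```

{"method": "jog_arm", "body": {"increments": "0 0 0 0 0 0 1; 0 0 0 0 0 0 1; 0 0 0 0 0 0 1; 0 0 0 0 0 0 1; 0 0 0 0 0 0 1; 0 0 0 0 0 0 1; 0 0 0 0 0 0 1; 0 0 0 0 0 0 1"}}

```text
clock: 28.35
eef_pos: [490.5, -160.6, 53.1]
tcp_rot: [-3.141, -0.0, -3.098]
contact_force: [0.1, 0.2, 0.8]
opening: 1.0
```

{"method": "jog_arm", "body": {"increments": "0 0 -0.3 0 0 0 1; 0 0 -0.8 0 0 0 1; 0 0 -1.5 0 0 0 1; 0 0 -2 0 0 0 1; 0 0 -2 0 0 0 1; 0 0 -1.5 0 0 0 1; 0 0 -0.8 0 0 0 1; 0 0 -0.3 0 0 0 1"}}

```text
clock: 29.15
eef_pos: [491.0, -160.7, 146.2]
tcp_rot: [-3.141, 0.001, -3.098]
contact_force: [-0.6, 0.1, -0.6]
opening: 1.002
```

```bash
python3 - <<'E'
from geo import *
s=r.sense();print(s["clock"],s["contact_force"],s["eef_pos"],s["opening"])
c=cam("wrist"); im=r.grab_frame("wrist")
im=im[:,:,::-1].copy();f=2
big=cv2.resize(im,None,fx=f,fy=f,interpolation=cv2.INTER_CUBIC)
def draw(x,y,yaw,z,pts,col):
    A=np.array(pts,float);cc,ss=np.cos(yaw),np.sin(yaw)
    P=np.stack([x+cc*A[:,0]-ss*A[:,1],y+ss*A[:,0]+cc*A[:,1],z+A[:,2]],1)
    for u,v in proj(None,P,c): cv2.drawMarker(big,(int((u+.5)*f-.5),int((v+.5)*f-.5)),col,0,14,1)
draw(490.3,-160.6,1.615,24,[(a,b,20) for a in(85,-105) for b in(17,-17)]+[(a,b,66) for a in(18,-18) for b in(17,-17)],(0,255,0))
cv2.imwrite("pics/w16.png",big[200:800,240:1040])
crop("side",200,30,200,260,2.3,"s16.png")
crop("top",140,80,300,220,2.6,"t16.png")
E
```

```text
29.15 [-0.57972188  0.05776301 -0.62038305] [ 491.03559944 -160.73998728  146.24340643] 1.0021603671354167
```

View pics/w16.png

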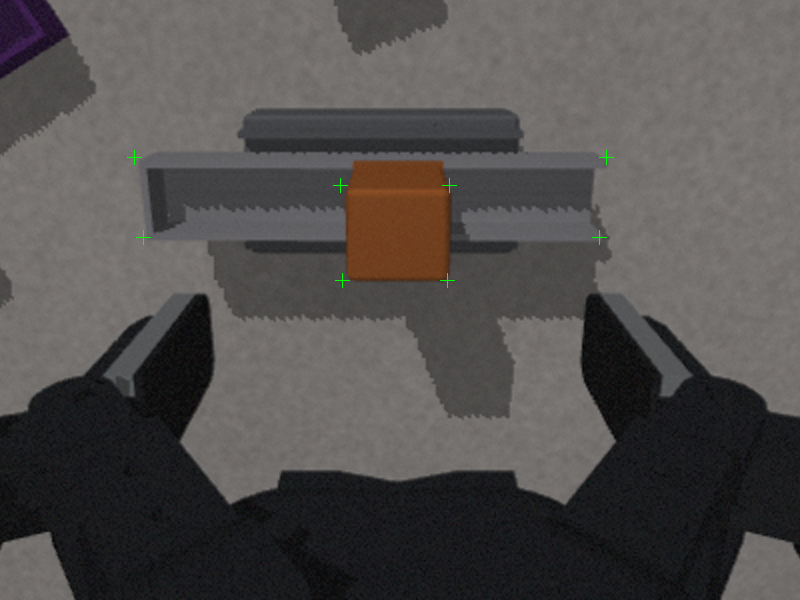

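View pics/s16.png

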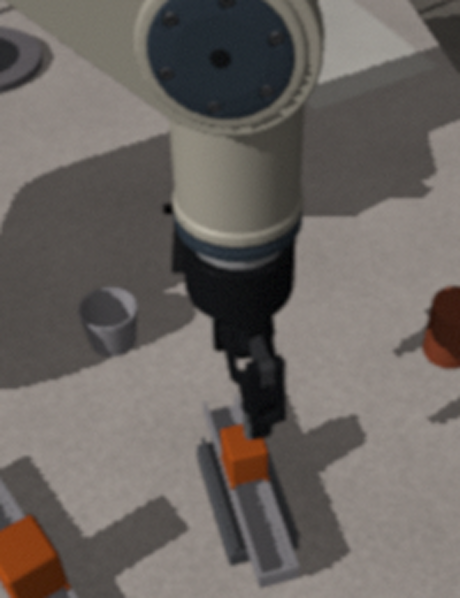

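View pics/t16.png

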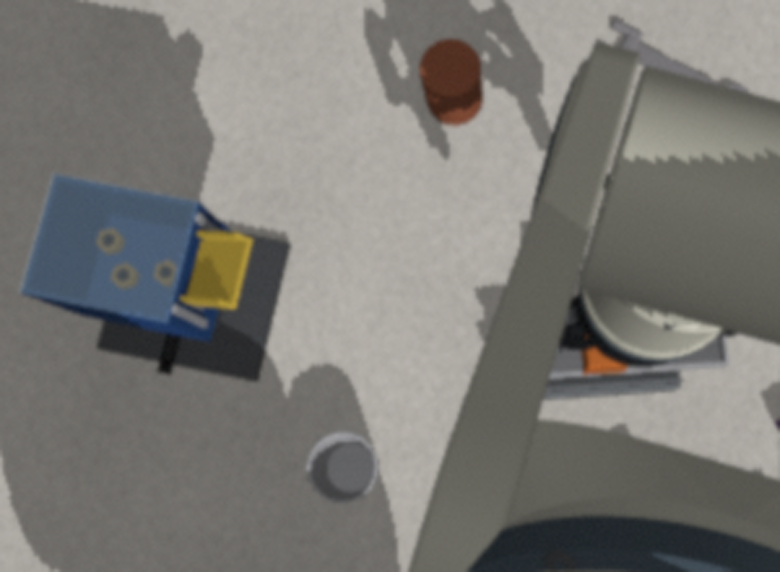

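```bash
python3 - <<'E'
from rig import r
print(r.sense()["qvel"].round(3)); print(r.sign_off())
E
```

```text
[ 0.     0.011  0.005  0.    -0.001  0.001]
the job is handed in; nothing more can be done
None
```

I tipped all three nuts into the dispenser with the chute, put the chute back on its rest and let go, then handed the job in at about 29 s of the 72 s. No verdict was reported.

**Pouring:** I laid the nose about 17 mm over the lip's edge and pressed the lip down about 18 mm. The vertical force at that point was about 4.3 N. I then tilted the chute to 0.5 rad about the lip edge, and the nuts slid in.

**Checks that passed:**
- The last top picture, and an earlier wrist picture, show three nuts in the hopper. From the wrist picture they lie at x of about -4 to 48 mm and y of about -19 to +8 mm in the dispenser's frame.
- The last wrist picture shows the chute empty between the rails, nose the same way round. It lies within about 3 mm of where I expected it.
- The gripper is open and was about 93 mm above the release height at hand-in.
- I steered clear of the core, tin and wrench. The core and tin look undisturbed; the wrench was only partly visible in the last top picture.

**Readings that disagreed or were uncertain:**
- At full tilt the wrist force showed an extra 5.4 N or so sideways, more than the spring alone explains. That makes about 7.5 N in total on the lip, still below the 15 N limit. It went away when I levelled the chute.
- The lip height came out at about 188 mm from the cameras and about 189.5 mm from contact. I used the contact value.
- The rest's centre along its length came out up to about 8 mm from the grip block, so I set the chute down within about 1 mm of where I picked it up.

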